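# Level the firebrick in the annealing tray and set the bowl on it

## Task

Get the annealing tray ready: take the hand rake from its rest and, with the rake only, draw the heaped firebrick lumps from the back of the tray towards you into one even layer over the whole bed, all ten in the tray, none riding on another and no bare patch much bigger than a lump. Lay the rake back in its rest the way it was, then set the copper bowl gently, mouth down and level, on the lumps in the middle of the bed. Leave the jar, the brush and the whole brick where they are.

Things in the scene. Friction and masses are not known exactly. Their poses are not given: they have to be found in the camera images.
- hearth: annealing tray of dark sheet steel, fixed: 224 (its x) x 192 mm outside, 212 x 180 mm inside, walls 6 mm; origin on the bench under its middle, z up; the light lining that the lumps lie on is at z = 34 mm, the rim at z = 90 mm. Its +x side is its back (the heaped half), away from the robot. Thin carrying handles stand out 20 mm from its two y sides.
- rest: rake rest, fixed: a dark wooden foot 190 x 80 x 12 mm with two upright steel forks at x = -65 and +65 mm; the saddles that carry the rake's grip are at z = 62 mm, 27 mm wide between prongs that flare outwards to 42 mm at z = 85 mm; origin on the bench under its middle, z up, x along the rake towards its head: at rest the rake's origin is at (0, 0, 75) mm of this frame, its axes along these
- rake: hand rake, 0.24 kg; origin on the axis of its grip, midway between the forks, where to hold it; x along the grip towards the head, z up as it lies on the rest. Wooden grip 22 mm wide (y) x 26 mm high (z) from x = -140 to +75 mm, then a 10 mm steel shank to the head at x = 145 mm. It balances about 30 mm ahead of the origin.
- rake_tips (a point): tip of the rake's middle tine, at (163, 0, -38) mm in the rake's frame. Head: cross bar 76 mm wide (y), five tines 6 mm wide, 5 mm thick, 11 mm apart, reaching 42 mm from the shank, bent 25 degrees forward of square: upright when the head end is lowered 25 degrees. With tips near the lining the grip must rise 20 to 35 degrees towards the hand to pass over the tray's rim.
- bowl: copper bowl, 0.3 to 0.6 kg, mouth down on the bench: rim 130 mm across, 92 mm high, domed, with a round foot on top 40 mm across from 62 to 86 mm above the rim (45 mm lip above that), to be held by this foot; origin in the middle of the rim's plane, z up through the foot
- jar: bystander: amber glass jar of flux, 60 mm across, 85 mm high, on the bench to the robot's left; origin under it
- brush: bystander: wooden brush 200 mm long lying on the bench to the robot's right; origin under its middle
- brick: bystander: whole firebrick 115 x 76 x 60 mm, fixed on the bench to the robot's left; origin under it
- lump0: lump of broken firebrick, blunt-cornered, about 39 x 36 mm and 28 mm thick, 40 to 75 g, at the start in the lower layer of the heap; origin in its middle (14 mm above what it lies flat on)
- lump1: lump of broken firebrick, blunt-cornered, about 39 x 36 mm and 28 mm thick, 40 to 75 g, at the start in the lower layer of the heap; origin in its middle (14 mm above what it lies flat on)
- lump2: lump of broken firebrick, blunt-cornered, about 39 x 36 mm and 28 mm thick, 40 to 75 g, at the start in the lower layer of the heap; origin in its middle (14 mm above what it lies flat on)
- lump3: lump of broken firebrick, blunt-cornered, about 39 x 36 mm and 28 mm thick, 40 to 75 g, at the start in the lower layer of the heap; origin in its middle (14 mm above what it lies flat on)
- lump4: lump of broken firebrick, blunt-cornered, about 39 x 36 mm and 28 mm thick, 40 to 75 g, at the start in the lower layer of the heap; origin in its middle (14 mm above what it lies flat on)
- lump5: lump of broken firebrick, blunt-cornered, about 39 x 36 mm and 28 mm thick, 40 to 75 g, at the start in the lower layer of the heap; origin in its middle (14 mm above what it lies flat on)
- lump6: lump of broken firebrick, blunt-cornered, about 39 x 36 mm and 28 mm thick, 40 to 75 g, at the start on top of the heap; origin in its middle (14 mm above what it lies flat on)
- lump7: lump of broken firebrick, blunt-cornered, about 39 x 36 mm and 28 mm thick, 40 to 75 g, at the start on top of the heap; origin in its middle (14 mm above what it lies flat on)
- lump8: lump of broken firebrick, blunt-cornered, about 39 x 36 mm and 28 mm thick, 40 to 75 g, at the start on top of the heap; origin in its middle (14 mm above what it lies flat on)
- lump9: lump of broken firebrick, blunt-cornered, about 39 x 36 mm and 28 mm thick, 40 to 75 g, at the start on top of the heap; origin in its middle (14 mm above what it lies flat on)
- bed_front_left (a point): point on the lining at x = -70, y = 45 mm in the tray's frame
- bed_front_right (a point): point on the lining at x = -70, y = -45 mm in the tray's frame
- bed_mid_left (a point): point on the lining at x = 0, y = 45 mm in the tray's frame
- bed_mid_right (a point): point on the lining at x = 0, y = -45 mm in the tray's frame
- bed_back_left (a point): point on the lining at x = 70, y = 45 mm in the tray's frame
- bed_back_right (a point): point on the lining at x = 70, y = -45 mm in the tray's frame
There are look-alikes about, which are no part of the job. Several things have the shape of the bowl; the one meant has the colours described above.

How it is judged:
On the way, in this order (a step that is already met when the one before it is completed fails the run):
1. the rake is lifted off its rest (z of rake in the frame of rest above 0.12 m), for 0.1 s.
2. the ten lumps lie in one layer in the tray, with none of the six bed points bare (a lump's middle within 45 mm) (z of lump0 in the frame of hearth between 0.034 and 0.06 m and z of lump1 in the frame of hearth between 0.034 and 0.06 m and z of lump2 in the frame of hearth between 0.034 and 0.06 m and z of lump3 in the frame of hearth between 0.034 and 0.06 m and z of lump4 in the frame of hearth between 0.034 and 0.06 m and z of lump5 in the frame of hearth between 0.034 and 0.06 m and z of lump6 in the frame of hearth between 0.034 and 0.06 m and z of lump7 in the frame of hearth between 0.034 and 0.06 m and z of lump8 in the frame of hearth between 0.034 and 0.06 m and z of lump9 in the frame of hearth between 0.034 and 0.06 m and horizontal distance between any of lump0, lump1, lump2, lump3, lump4, lump5, lump6, lump7, lump8, lump9 and bed_front_left below 0.045 m and horizontal distance between any of lump0, lump1, lump2, lump3, lump4, lump5, lump6, lump7, lump8, lump9 and bed_front_right below 0.045 m and horizontal distance between any of lump0, lump1, lump2, lump3, lump4, lump5, lump6, lump7, lump8, lump9 and bed_mid_left below 0.045 m and horizontal distance between any of lump0, lump1, lump2, lump3, lump4, lump5, lump6, lump7, lump8, lump9 and bed_mid_right below 0.045 m and horizontal distance between any of lump0, lump1, lump2, lump3, lump4, lump5, lump6, lump7, lump8, lump9 and bed_back_left below 0.045 m and horizontal distance between any of lump0, lump1, lump2, lump3, lump4, lump5, lump6, lump7, lump8, lump9 and bed_back_right below 0.045 m), for 0.3 s.
3. the rake is back in its rest and let go (x of rake in the frame of rest between -0.025 and 0.025 m and y of rake in the frame of rest between -0.012 and 0.012 m and z of rake in the frame of rest between 0.067 and 0.083 m and x of rake_tips in the frame of rest above 0.13 m and z of rake_tips in the frame of rest below 0.05 m and contact force between the fingers and rake below 0.1 N and linear speed of rake below 0.05 m/s), for 0.2 s.
At the end, for the whole second after the job is handed in: Ten lumps in the tray, middles under 26 mm above the lining, one within 45 mm of each bed point; rake in the forks as at the start (25 mm along, 12 mm across, 8 mm in height); bowl on the lumps within 35 mm of mid-tray, tilt under 0.2 rad, rim over 18 mm above the lining; let go and still (all of step 2 and all of step 3 and horizontal distance between bowl and hearth below 0.035 m and angle between bowl's own z axis and vertical below 0.2 rad and z of bowl in the frame of hearth above 0.052 m and contact force between the fingers and bowl below 0.1 N and linear speed of bowl below 0.03 m/s); the robot touches nothing.
It fails at once if a bystander is disturbed (jar or brush moved over 25 mm, or the brick pushed with over 5 N) (distance of any of jar, brush from where it was at the start of the episode above 0.025 m or contact force between any of the arm, the fingers and brick above 5 N).
It fails at once if the bowl is dropped (faster than 0.6 m/s while not held) (linear speed of bowl above 0.6 m/s and contact force between the fingers and bowl below 0.2 N).
It fails at once if a lump is pushed by hand (over 1 N from the gripper) instead of with the rake (contact force between the fingers and lump0 above 1 N or contact force between the fingers and lump1 above 1 N or contact force between the fingers and lump2 above 1 N or contact force between the fingers and lump3 above 1 N or contact force between the fingers and lump4 above 1 N or contact force between the fingers and lump5 above 1 N or contact force between the fingers and lump6 above 1 N or contact force between the fingers and lump7 above 1 N or contact force between the fingers and lump8 above 1 N or contact force between the fingers and lump9 above 1 N).
It also fails if it takes over 67 s, if anything falls off the work surface, if the arm or the gripper's body presses on something with over 40 N, if the wrist force passes 120 N, or if a joint passes its speed limit or range.

## Robot

A 6-joint arm with a two-finger parallel gripper is mounted at the origin on the work surface. World frame = base frame: x ahead of the robot, y to its left, z up, the work surface at z = 0. Lengths are in m, angles in rad, forces in N, time in s.
With the tool pointing down it reaches from about 0.375 to 0.9 m from the base axis. Payload 3.1 kg.
Tool frame: the origin (TCP) lies midway between the tips of the shut fingers; the grasp point (between the pads) lies 19 mm behind it (pinch_z is the distance from the TCP to the grasp point, in m); y points along the fingers, z is the direction in which the jaws open and shut, and the axes are right-handed (so a half turn about y gives the same grasp; the last joint's range is limited). The gripper opens to 87 mm and grips with 3 to 60 N. Pads are 19 mm wide; open, the fingers measure 117 mm over their backs; the gripper's body (75 mm by 190 mm) begins 51 mm behind the grasp point.
Start: joints at [-1.351, 0.527, 1.433, -0, 1.181, -0.178], TCP at [0.242, -0.576, 0.194] pointing down, gripper open.
Joint ranges: [-3.08, 3.08], [-0.75, 2.2], [0.22, 2.44], [-1.43, 4.57], [0, 2.65], [-2.85, 2.85]. Speed limits (rad/s): [2.79, 2.79, 3.14, 3.14, 3.14, 3.14].

## Interface

Orientations are given as a unit quaternion [x, y, z, w].
In Python, from rig import * gives the robot as it stands.
- The arm moves only by the tool drive_tool, never from a script. Its argument "plan" is a list of rows, each a list of 7 numbers: the shift along the tool's x, y, z in mm, then the turn, a rotation vector about the tool's x, y, z in degrees, then the finger opening in mm, from 0 to 87. A call has 1 to 10 rows; each row is the pose to reach, as a shift and turn from the pose commanded when the call began, along the tool's axes at that moment; what a row does not reach only later rows make up. A row lasts 1/10 s, in which the tool goes at most 50 mm and 8.59 degrees, less where a joint would pass 70% of its speed; a pose out of reach is approached as far as the arm can. A call with a gripper value outside its range is refused whole. The fingers move at their own pace and stop on an object; "newtons" is the grip in N (left out, the last holds). Time passes only in rows, so rows that repeat a pose let the fingers close. It gives the time, the measured TCP pose, the force and the opening at its end, in the units of the state.
- get_obs(): the state, without advancing time (a new reading comes with each control period).
- camera(name): name is "scene" or "side" or "wrist"; returns the picture (400x640x3 uint8, blue, green, red); there is no depth.
- get_calibration(name): a dict with "fx", "fy", "cx", "cy" (pixels), "origin" and "rotation" of the camera in the world; the wrist camera has in their place "tool_from_camera" (4x4, takes a point from camera to tool coordinates, whose origin is the TCP and whose axes are the tool frame's). Camera axes: x right, y down, z forward; pixel columns grow to the right and rows downward; lengths in m; the calibration is good to about 2 mm. The wrist camera is an equidistant fisheye: a pixel r from the principal point sees the ray r / f radians off the axis. A picture is of the moment at which its call begins: read the wrist's pose just before it. get_calibration takes no time and is no camera call.
- hand_in(): hands the job in, once; it reports no verdict.
Trained networks look in the newest picture that a camera, given by its name, has taken for a name from the list of things; names that differ only in an ending like _2 or _b are one class to them, and where a whole thing is asked for, a point or a joint stands for the part that bears it (a point fixed in the world has none). Each returns a list of dicts, best first, with "conf" (0 to 1); they miss things now and then, are a little off and sometimes report something else, mostly with a low value. They report only what shows in the picture. A call takes as long as a camera call. They do not tell look-alikes from the thing itself.
- spot_in(camera, target): "location" ([column, row] in pixels, amid what is visible of it).
- mark_of(camera, target): "location" ([column, row] in pixels: a listed point, or the origin of a listed thing).
The state is a dict: "time": time; "q": joint angles; "joint_velocities": joint speeds; "joint_torque": joint torques, N m; "position": TCP position; "tool_rot": TCP orientation; "ft_force": force on the tool from outside, world axes, zero at the start; "moment": the same for the moment, N m; "grip_width": finger opening in m.
Only numpy, scipy, OpenCV 4.12 (cv2) and the standard library are available. Lean on these libraries where they do the work, as an engineer would, in place of code of your own. Each camera call takes 0.05 s, during which the arm holds its last target. There are 200 camera calls.

## Working session

There is one attempt and no reset: what is moved stays moved. The work goes in short steps, Python scripts to look and compute and a tool call to move; the robot and the scene stay as the last step left them, time stands still between calls to the robot, and variables do not carry over. Pictures are saved under pics/ and viewed, about 8 in all and at most 12, crops included, and the job is handed in when it is done.

Besides the shell and the picture viewer there is one more tool, called after "Request:" as name(argument=value, ...) on one line, values as JSON. drive_tool: Moves the arm, as the interface text tells. Its arguments: {"type":"object","properties":{"plan":{"type":"array","items":{"type":"array","items":{"type":"number"}}},"newtons":{"type":"number"}},"required":["plan"]}

```bash
ls; mkdir -p pics; python3 - <<'E'
from rig import *
import cv2, numpy as np
o=get_obs(); print({k:np.round(v,4).tolist() for k,v in o.items()})
a=camera("scene"); b=camera("side")
cv2.imwrite("pics/scene0.png",a); cv2.imwrite("pics/side0.png",b)
for c in("scene","side"):
    k=get_calibration(c); print(c,{x:np.round(v,4).tolist() for x,v in k.items()})
    for t in["hearth","rest","rake","rake_tips","bowl","jar","brush","brick"]:
        print(t,[(np.round(d["location"]).tolist(),round(d["conf"],2)) for d in mark_of(c,t)][:4])
k=get_calibration("wrist"); print({x:np.round(v,4).tolist() for x,v in k.items()})
E
```

```text
pics
{'time': 0.0, 'q': [-1.3515, 0.5284, 1.4339, -0.0001, 1.1814, -0.1785], 'joint_velocities': [-0.0019, -0.0001, 0.0003, -0.0009, 0.0005, 0.0005], 'joint_torque': [-0.0005, -44.0045, -17.6594, 0.0633, 0.0583, -0.0002], 'position': [0.242, -0.5754, 0.1927], 'tool_rot': [-0.1398, 0.6939, -0.6924, 0.1397], 'ft_force': [0.348, -1.1261, 0.3585], 'moment': [-0.0122, 0.0137, 0.0285], 'grip_width': 0.0873}
scene {'fx': 379.6131, 'fy': 379.6131, 'cx': 316.3424, 'cy': 194.8884, 'origin': [1.1141, -0.1498, 0.894], 'rotation': [0.7545, 0.5736, -0.1872, -0.2583]}
hearth [([341.0, 250.0], 0.32)]
rest [([202.0, 220.0], 0.86), ([300.0, 241.0], 0.6), ([302.0, 238.0], 0.43)]
rake [([194.0, 204.0], 0.62), ([342.0, 251.0], 0.4)]
rake_tips [([206.0, 264.0], 0.92), ([310.0, 234.0], 0.72)]
bowl [([398.0, 184.0], 0.97), ([363.0, 144.0], 0.79), ([425.0, 234.0], 0.73), ([340.0, 248.0], 0.7)]
jar [([432.0, 154.0], 0.59), ([473.0, 190.0], 0.57), ([311.0, 253.0], 0.55)]
brush [([136.0, 251.0], 0.68)]
brick [([474.0, 188.0], 0.82)]
side {'fx': 410.2112, 'fy': 410.2112, 'cx': 313.8099, 'cy': 198.711, 'origin': [0.146, -0.9795, 0.8481], 'rotation': [0.8757, -0.1625, 0.0824, -0.4472]}
hearth [([340.0, 216.0], 0.87), ([355.0, 186.0], 0.41)]
rest [([337.0, 288.0], 0.95)]
rake [([358.0, 183.0], 0.69), ([333.0, 269.0], 0.61), ([354.0, 207.0], 0.24)]
rake_tips [([388.0, 260.0], 0.66), ([339.0, 214.0], 0.24)]
bowl [([329.0, 166.0], 0.72), ([276.0, 176.0], 0.65), ([225.0, 194.0], 0.58)]
jar [([251.0, 159.0], 0.58)]
brush [([383.0, 334.0], 0.68), ([354.0, 190.0], 0.36)]
brick [([284.0, 146.0], 0.62), ([358.0, 185.0], 0.36)]
{'fx': 309.7069, 'fy': 309.7069, 'cx': 312.5653, 'cy': 195.7021, 'tool_from_camera': [[-0.0001, 0.967, 0.2546, -0.0695], [0.0007, -0.2546, 0.967, -0.1906], [1.0, 0.0002, -0.0006, -0.0002], [0.0, 0.0, 0.0, 1.0]]}
```

View pics/scene0.png

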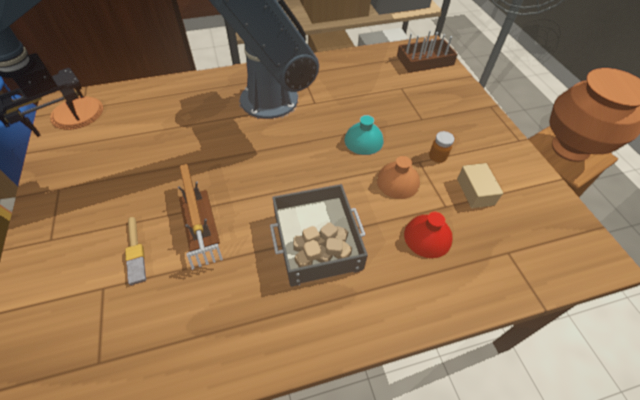

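View pics/side0.png

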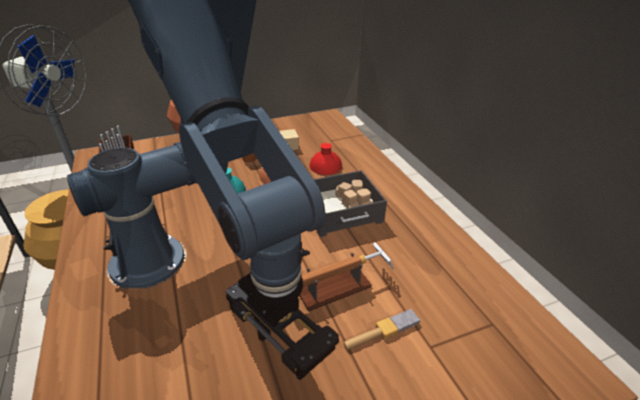

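```bash
cat > h.py <<'E'
from rig import *
import cv2, numpy as np
from scipy.spatial.transform import Rotation as R
def cal(c):
    k=get_calibration(c); return k
def pose():
    o=get_obs(); return np.array(o["position"]),R.from_quat(o["tool_rot"])
def ray(c,px,wp=None):
    k=get_calibration(c); u=np.array([px[0]-k["cx"],px[1]-k["cy"]])/k["fx"]
    if c=="wrist":
        p,r=wp or pose(); T=np.array(k["tool_from_camera"]); th=np.hypot(*u); s=np.sinc(th/np.pi)
        d=np.array([u[0]*s,u[1]*s,np.cos(th)])
        return p+r.apply(T[:3,3]), r.apply(T[:3,:3]@d)
    rot=np.array(k["rotation"]); M=rot if rot.ndim==2 else R.from_quat(rot).as_matrix()
    return np.array(k["origin"]), M@np.array([u[0],u[1],1.])
def at_z(c,px,z,wp=None):
    o,d=ray(c,px,wp); return o+d*(z-o[2])/d[2]
def proj(c,P,wp=None):
    k=get_calibration(c); P=np.atleast_2d(P)
    if c=="wrist":
        p,r=wp or pose(); T=np.array(k["tool_from_camera"]); q=(r.inv().apply(P-p)-T[:3,3])@T[:3,:3]
        th=np.arctan2(np.hypot(q[:,0],q[:,1]),q[:,2]); n=np.hypot(q[:,0],q[:,1])+1e-9
        return np.c_[k["cx"]+k["fx"]*th*q[:,0]/n,k["cy"]+k["fx"]*th*q[:,1]/n]
    M=R.from_quat(k["rotation"]).as_matrix(); q=(P-np.array(k["origin"]))@M
    return np.c_[k["cx"]+k["fx"]*q[:,0]/q[:,2],k["cy"]+k["fx"]*q[:,1]/q[:,2]]
def tri(c1,p1,c2,p2):
    o1,d1=ray(c1,p1);o2,d2=ray(c2,p2)
    A=np.c_[d1,-d2]; s=np.linalg.lstsq(A,o2-o1,rcond=None)[0]
    a=o1+d1*s[0];b=o2+d2*s[1]; return (a+b)/2,np.linalg.norm(a-b)
E
python3 - <<'E'
from h import *
a=camera("scene")
for n,z in[("bed_front_left",.034),("bed_front_right",.034),("bed_mid_left",.034),("bed_mid_right",.034),("bed_back_left",.034),("bed_back_right",.034),("hearth",0),("rest",0),("rake",.075),("rake_tips",.037),("brush",0),("jar",0),("brick",0),("bowl",0)]:
    print(n,[(np.round(d["location"]).tolist(),round(d["conf"],2),np.round(at_z("scene",d["location"],z)[:2],3).tolist()) for d in mark_of("scene",n)][:3])
for p,z in[((308,241),.0)]: print(at_z("scene",p,z))
c=cv2.resize(a[170:300,170:380],None,fx=3.8,fy=3.8,interpolation=cv2.INTER_CUBIC)
cv2.imwrite("pics/crop0.png",c)
E
```

```text
bed_front_left [([326.0, 209.0], 0.61, [0.544, 0.051])]
bed_front_right [([292.0, 215.0], 0.95, [0.538, -0.043])]
bed_mid_left [([331.0, 230.0], 0.95, [0.614, 0.045])]
bed_mid_right [([300.0, 237.0], 0.89, [0.611, -0.04]), ([300.0, 242.0], 0.55, [0.625, -0.043])]
bed_back_left [([343.0, 252.0], 0.7, [0.683, 0.054]), ([308.0, 261.0], 0.47, [0.685, -0.038])]
bed_back_right [([336.0, 229.0], 0.58, [0.613, 0.057]), ([304.0, 262.0], 0.57, [0.686, -0.047])]
hearth []
rest [([201.0, 220.0], 0.66, [0.465, -0.29])]
rake [([191.0, 206.0], 0.85, [0.468, -0.298]), ([326.0, 210.0], 0.49, [0.574, 0.04]), ([399.0, 185.0], 0.43, [0.545, 0.26])]
rake_tips []
brush [([134.0, 250.0], 0.96, [0.516, -0.467])]
jar [([437.0, 155.0], 0.64, [0.41, 0.467]), ([323.0, 210.0], 0.63, [0.52, 0.05])]
brick [([476.0, 188.0], 0.83, [0.565, 0.52]), ([342.0, 253.0], 0.56, [0.669, 0.06])]
bowl [([365.0, 145.0], 0.94, [0.307, 0.259]), ([422.0, 235.0], 0.76, [0.675, 0.289]), ([399.0, 185.0], 0.71, [0.494, 0.299])]
[ 0.60934693 -0.01781493  0.        ]
```

View pics/crop0.png

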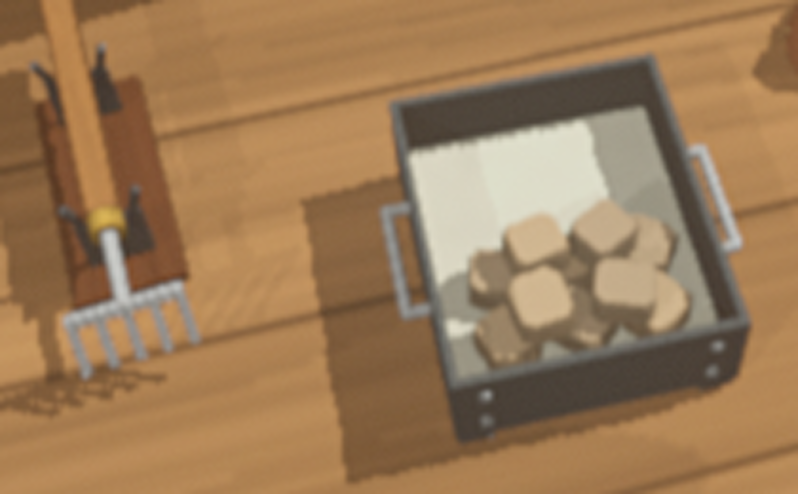

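```bash
python3 - <<'E'
from h import *
from scipy.optimize import least_squares
def full(p): return np.array(p)/3.8+[170,170]-.37
def fit(obj,px,x0):
    def f(v):
        r=R.from_euler("z",v[2]); return (proj("scene",r.apply(obj)+[v[0],v[1],0])-px).ravel()
    s=least_squares(f,x0); return s.x,np.abs(s.fun).max()
T=np.array([[.112,-.096,.09],[.112,.096,.09],[-.112,.096,.09],[-.112,-.096,.09]])
print("tray",fit(T,full([(452,387),(747,322),(652,56),(392,102)]),[.61,0,0]))
F=np.array([[.095,-.04,.012],[.095,.04,.012],[-.095,.04,.012],[-.095,-.04,.012]])
print("rest",fit(F,full([(75,305),(188,277),(135,78),(38,107)]),[.465,-.29,0]))
# rake: tips -- five tine tips
ak=[at_z("scene",full(p),.037) for p in[(87,376),(113,367),(140,357),(168,350),(194,342)]]; print(np.round(ak,3))
print("gripend/ferrule z.075",np.round(at_z("scene",full((106,222)),.080),3))
for n,p in[("copper",(402,164)),("red",(435,218)),("teal",(367,122))]: print(n,np.round(at_z("scene",p,.09),3))
print("jar top",at_z("scene",(445,138),.085),"brick top c",at_z("scene",(480,177),.06))
E
```

```text
tray (array([ 0.61844194,  0.00362315, -0.03926606]), np.float64(1.1146869985839203))
rest (array([ 0.46675703, -0.2946326 ,  0.08377184]), np.float64(1.634779024175657))
[[ 0.631 -0.317  0.037]
 [ 0.629 -0.3    0.037]
 [ 0.626 -0.283  0.037]
 [ 0.626 -0.265  0.037]
 [ 0.624 -0.248  0.037]]
gripend/ferrule z.075 [ 0.545 -0.288  0.08 ]
copper [0.488 0.292 0.09 ]
red [0.681 0.299 0.09 ]
teal [0.296 0.257 0.09 ]
jar top [0.41977594 0.46432666 0.085     ] brick top c [0.56932843 0.50641415 0.06      ]
```

```bash
cat >> h.py <<'E'
TRAY=(np.array([.6184,.0036,0]),R.from_euler("z",-.039))
SGN=1
def toolrot(yaw,a,sgn=None,roll=0):
    s=SGN if sgn is None else sgn
    M=np.array([[s,0,0],[0,0,s],[0,-1,0]],float)  # columns: tool x=sX, y=-Z, z=sY in rake frame
    return R.from_euler("ZYX",[yaw,a,roll])*R.from_matrix(M)
def rake_to_tcp(pr,yaw,a):  # rake origin world -> tcp
    r=toolrot(yaw,a); return np.array(pr)+r.apply([0,.019,0]),r
def tip_to_rake(pt,yaw,a):
    return np.array(pt)-R.from_euler("ZYX",[yaw,a,0]).apply([.163,0,-.038])
def rows(wps,op,start=None):
    """wps: list of (tcp pos, R, nrows); prints rows from the measured pose"""
    p0,r0=start or pose(); out=[]; pp,pr=p0,r0
    for P,Q,n in wps:
        d=(pr.inv()*Q).as_rotvec(); L=np.linalg.norm(np.array(P)-pp)*1000; A=np.degrees(np.linalg.norm(d))
        if not n: n=int(max(np.ceil(L/48),np.ceil(A/8.5),1))
        for i in range(1,n+1):
            f=i/n; q=pr*R.from_rotvec(d*f); x=pp+(np.array(P)-pp)*f
            s=r0.inv().apply(x-p0)*1000; t=np.degrees((r0.inv()*q).as_rotvec())
            out.append([int(round(v)) for v in s]+[round(float(v),1) for v in t]+[op])
        pp,pr=np.array(P),Q
    print(len(out)); print(str(out).replace(" ",""))
    return pp,pr
E
python3 - <<'E'
from h import *
p,r=pose(); print(r.as_matrix().round(2))
rk=[.467,-.2945,.075]
for s in(1,-1):
    h.SGN=s if 0 else 0
    q=toolrot(.085,0,s); print(s,np.degrees((r.inv()*q).as_rotvec()).round(1))
q=toolrot(.085,0,1 if (r.inv()*toolrot(.085,0,1)).magnitude()<1.6 else -1)
rows([(np.array([.467,-.2945,.20]),q,0)],87)
tp=[(a,b) for a,b in[(533,243),(603,228),(540,298),(625,287)]]
for z,L in((.088,tp),(.060,[(490,275),(655,240),(668,300),(505,338),(590,325),(575,262)])):
    for x in L:
        w=at_z("scene",np.array(x)/3.8+170-.37,z); print(z,np.round(TRAY[1].inv().apply(w-TRAY[0])*1000))
E
```

```text
[[-0.92 -0.    0.39]
 [-0.39 -0.   -0.92]
 [ 0.   -1.   -0.  ]]Traceback (most recent call last):
  File "<stdin>", line 5, in <module>
NameError: name 'h' is not defined
```

```bash
sed -i 's/^SGN=1/SGN=-1/' h.py; python3 - <<'E'
from h import *
q=toolrot(.085,0)
rows([(np.array([.467,-.2945,.19]),q,0)],87)
tp=[(a,b) for a,b in[(533,243),(603,228),(540,298),(625,287)]]
for z,L in((.088,tp),(.060,[(490,275),(655,240),(668,300),(505,338),(590,325),(575,262)])):
    for x in L:
        w=at_z("scene",np.array(x)/3.8+170-.37,z); print(z,np.round(TRAY[1].inv().apply(w-TRAY[0])*1000))
E
```

```text
8
[[-40,0,-22,0.0,2.2,0.0,87],[-79,1,-43,0.0,4.5,0.0,87],[-119,1,-65,0.0,6.7,0.0,87],[-158,2,-86,0.0,9.0,0.0,87],[-198,2,-108,0.0,11.2,0.0,87],[-237,3,-129,0.0,13.4,0.0,87],[-277,3,-151,0.0,15.7,0.0,87],[-316,4,-173,0.0,17.9,0.0,87]]
0.088 [ 22. -24.  88.]
0.088 [22. 24. 88.]
0.088 [ 63. -28.  88.]
0.088 [68. 26. 88.]
0.06 [ 23. -53.  60.]
0.06 [22. 61. 60.]
0.06 [68. 57. 60.]
0.06 [ 71. -53.  60.]
0.06 [74.  2. 60.]
0.06 [27.  4. 60.]
```

Request:
drive_tool(plan=[[-40,0,-22,0,2.2,0,87],[-79,1,-43,0,4.5,0,87],[-119,1,-65,0,6.7,0,87],[-158,2,-86,0,9,0,87],[-198,2,-108,0,11.2,0,87],[-237,3,-129,0,13.4,0,87],[-277,3,-151,0,15.7,0,87],[-316,4,-173,0,17.9,0,87],[-316,4,-173,0,17.9,0,87]])

```text
time: 2.55
position: [0.4689, -0.2894, 0.1897]
tool_rot: [-0.032, 0.707, -0.706, 0.033]
ft_force: [-0.3, 0.4, -0.0]
grip_width: 0.0871
```

```bash
python3 - <<'E'
from h import *
wp=pose(); print(wp[0].round(4),wp[1].as_matrix().round(3).tolist())
a=camera("wrist")
print(proj("wrist",[[.467,-.2945,.088]],wp))
for n,z in(("rake",.075),("rake_tips",.037),("rest",0)):
    print(n,[(d["conf"],np.round(d["location"]),at_z("wrist",d["location"],z,wp).round(4)) for d in mark_of("wrist",n)][:2])
pts=[R.from_euler("z",.085).apply([x,y,z])+[.467,-.2945,0] for x in(-.14,.075) for y,z in((-.011,.088),(.011,.088))]+[R.from_euler("z",.085).apply([.163,0,.037])+[.467,-.2945,0]]
for u in proj("wrist",pts,wp): cv2.circle(a,tuple(int(v) for v in u),3,(0,0,255),-1)
cv2.imwrite("pics/wrist1.png",a)
rows([(*rake_to_tcp([.467,-.2945,.075],.085,0),5)],87)
E
```

```text
[ 0.4689 -0.2894  0.1897] [[-0.996, 0.001, 0.091], [-0.091, 0.002, -0.996], [-0.001, -1.0, -0.002]]
[[318.25711261 190.51668986]]
rake [(0.68, array([317., 187.]), array([ 0.4672, -0.2938,  0.075 ]))]
rake_tips [(0.94, array([316.,  39.]), array([ 0.6249, -0.2786,  0.037 ]))]
rest [(0.73, array([314., 178.]), array([ 0.4615, -0.2911,  0.    ]))]
5
[[0,27,0,-0.0,0.0,0.0,87],[0,53,0,-0.0,0.0,0.0,87],[-1,80,0,-0.0,0.0,0.0,87],[-1,107,0,-0.0,0.0,0.0,87],[-1,134,-1,-0.0,0.0,0.0,87]]
```

View pics/wrist1.png

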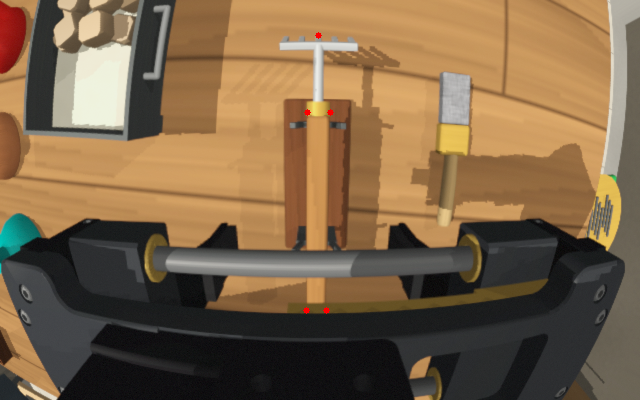

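Request:
drive_tool(plan=[[0,27,0,0,0,0,87],[0,53,0,0,0,0,87],[-1,80,0,0,0,0,87],[-1,107,0,0,0,0,87],[-1,134,-1,0,0,0,87],[-1,134,-1,0,0,0,87],[-1,134,-1,0,0,0,60],[-1,134,-1,0,0,0,30],[-1,134,-1,0,0,0,10],[-1,134,-1,0,0,0,10]], newtons=60)

```text
time: 3.75
position: [0.468, -0.2939, 0.0569]
tool_rot: [0.03, -0.706, 0.707, -0.031]
ft_force: [-0.4, -0.2, 0.5]
grip_width: 0.0626
```

Request:
drive_tool(plan=[[0,0,0,0,0,0,10],[0,0,0,0,0,0,10],[0,0,0,0,0,0,10]])

```text
time: 4.05
position: [0.4675, -0.2931, 0.0558]
tool_rot: [0.03, -0.706, 0.707, -0.03]
ft_force: [0.2, 1.1, 0.2]
grip_width: 0.0393
```

Request:
drive_tool(plan=[[0,0,0,0,0,0,10],[0,0,0,0,0,0,10],[0,0,0,0,0,0,10],[0,0,0,0,0,0,10]])

```text
time: 4.45
position: [0.4674, -0.2933, 0.0556]
tool_rot: [0.03, -0.706, 0.707, -0.03]
ft_force: [0.3, -0.8, 0.3]
grip_width: 0.0206
```

```bash
python3 - <<'E'
from h import *
o=get_obs(); print(o["time"],o["grip_width"],np.round(o["ft_force"],2)); print(repr(o["position"]),repr(o["tool_rot"]))
p,r=pose()
rk=p-r.apply([0,.019,0]); print(rk)
t1=p+[0,0,.11]
a=np.radians(25)
tip=TRAY[0]+TRAY[1].apply([.097,0,.150]); 
tc=rake_to_tcp(tip_to_rake(tip,-.039,a),-.039,a); print(tip,tc[0])
s=rows([(t1,r,4)],10)
rows([tc+(0,)],10,start=s)
E
```

```text
4.45 0.020560156580994103 [ 0.26 -0.84  0.29]
array([ 0.46742788, -0.29330781,  0.05562897]) array([ 0.03014213, -0.70639768,  0.70652751, -0.03021   ])
[ 0.46742591 -0.2933044   0.07462897]
[ 7.15326241e-01 -1.82041082e-04  1.50000000e-01] [0.57573405 0.00526482 0.23610662]
4
[[0,-27,0,0.0,0.0,0.0,10],[0,-55,0,0.0,0.0,0.0,10],[0,-82,0,0.0,0.0,0.0,10],[0,-110,0,0.0,0.0,0.0,10]]
7
[[-19,-10,-41,-0.2,1.0,-3.6,10],[-38,-20,-82,-0.4,2.0,-7.1,10],[-57,-30,-124,-0.7,3.0,-10.7,10],[-76,-40,-165,-0.9,4.0,-14.3,10],[-95,-50,-206,-1.1,5.0,-17.8,10],[-114,-60,-247,-1.3,6.0,-21.4,10],[-133,-71,-288,-1.6,7.0,-25.0,10]]
```

Request:
drive_tool(plan=[[0,0,0,0,0,0,10],[0,-27,0,0,0,0,10],[0,-55,0,0,0,0,10],[0,-82,0,0,0,0,10],[0,-110,0,0,0,0,10],[0,-110,0,0,0,0,10]])

```text
time: 5.05
position: [0.4693, -0.2948, 0.1689]
tool_rot: [0.028, -0.705, 0.708, -0.032]
ft_force: [1.6, -0.8, -2.0]
grip_width: 0.0202
```

```bash
cat >> h.py <<'E'
def rake_pred(): # rake frame predicted from the tool
    p,r=pose(); return p-r.apply([0,.019,0]), r*toolrot(0,0).inv()
def tipcheck(cs=("scene","wrist")):
    o,r=rake_pred(); t=o+r.apply([.163,0,-.038]); wp=pose(); print("pred tip",t.round(4),"tray mm",(TRAY[1].inv().apply(t-TRAY[0])*1000).round(1))
    for c in cs:
        im=camera(c); print(c,proj(c,t,wp if c=="wrist" else None).round(1),[(round(d["conf"],2),np.round(d["location"],1)) for d in mark_of(c,"rake_tips")][:3])
    return im
E
python3 - <<'E'
from h import *
o=get_obs(); print(o["grip_width"],np.round(o["ft_force"],2),np.round(o["moment"],3))
tipcheck(("scene","side","wrist"))
E
```

```text
0.02020598640994822 [ 1.6  -0.82 -2.04] [-0.013  0.012  0.038]
pred tip [ 0.6318 -0.2809  0.1507] tray mm [  24.5 -283.8  150.7]
scene [[196.6 242.2]] [(0.95, array([192.8, 239.5]))]
side [[391.4 229.2]] [(0.94, array([390.6, 231.4])), (0.75, array([366.8, 207.8]))]
wrist [[313.1 -14.2]] []
```

Request:
drive_tool(plan=[[-19,-10,-41,-0.2,1.0,-3.6,10],[-38,-20,-82,-0.4,2.0,-7.1,10],[-57,-30,-124,-0.7,3.0,-10.7,10],[-76,-40,-165,-0.9,4.0,-14.3,10],[-95,-50,-206,-1.1,5.0,-17.8,10],[-114,-60,-247,-1.3,6.0,-21.4,10],[-133,-71,-288,-1.6,7.0,-25.0,10],[-133,-71,-288,-1.6,7.0,-25.0,10],[-133,-71,-288,-1.6,7.0,-25.0,10]])

```text
time: 6.25
position: [0.5754, 0.0061, 0.2347]
tool_rot: [-0.141, 0.693, -0.687, -0.166]
ft_force: [0.1, -0.6, -3.4]
grip_width: 0.0206
```

```bash
python3 - <<'E'
from h import *
tipcheck(("side","wrist","scene"))
a=camera("scene")
o,r=rake_pred(); 
for y in(-.034,-.017,0,.017,.034):
    u=proj("scene",o+r.apply([.163,y,-.038]))[0]; a[int(round(u[1])),int(round(u[0]))]=(0,0,255)
u=proj("scene",o+r.apply([.075,0,0.013]))[0]; a[int(round(u[1])),int(round(u[0]))]=(0,0,255)
cv2.imwrite("pics/s2.png",cv2.resize(a[150:290,250:400],None,fx=4,fy=4,interpolation=cv2.INTER_CUBIC))
E
```

```text
pred tip [0.7148 0.0011 0.1483] tray mm [ 96.5   1.3 148.3]
side [[370.  170.8]] []
wrist [[313.1 -14. ]] []
scene [[328.1 245. ]] []
```

View pics/s2.png

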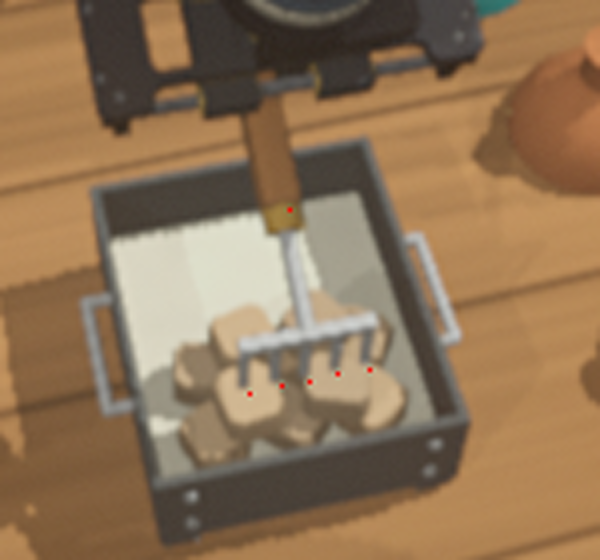

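```bash
python3 - <<'E'
from h import *
a=camera("side")
o,r=rake_pred(); 
P=[o+r.apply([.163,y,-.038]) for y in(-.034,0,.034)]+[TRAY[0]+TRAY[1].apply(v) for v in((.112,-.096,.09),(-.112,-.096,.09),(.112,.096,.09))]
a=cv2.resize(a[100:250,280:430],None,fx=4,fy=4,interpolation=cv2.INTER_CUBIC)
for u in proj("side",P): cv2.circle(a,tuple(int(v) for v in ((u-[280,100]+.5)*4)),2,(0,0,255),-1)
cv2.imwrite("pics/sd2.png",a)
E
```

```text
(no output)
```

View pics/sd2.png

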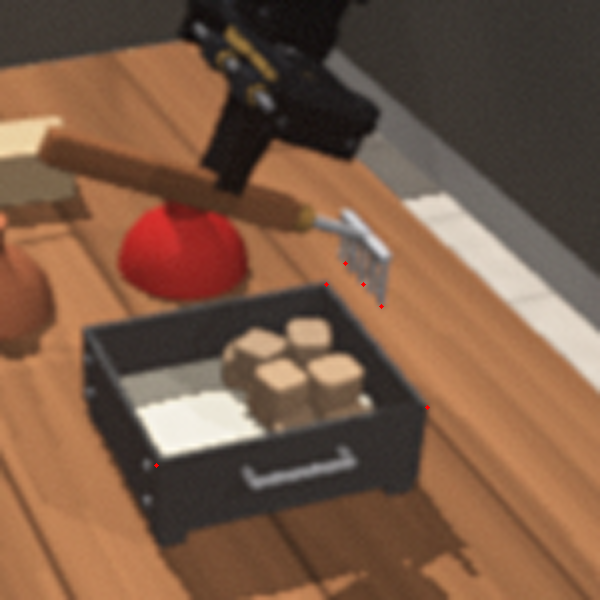

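```bash
cat >> h.py <<'E'
def tipwp(x,y,z,adeg,yaw=-.039,n=0):
    t=TRAY[0]+TRAY[1].apply([x/1000,y/1000,z/1000]); a=np.radians(adeg)
    return rake_to_tcp(tip_to_rake(t,yaw,a),yaw,a)+(n,)
E
python3 - <<'E'
from h import *
s=rows([tipwp(99,1,110,25,n=2),tipwp(99,1,68,25,n=4)],10)
s=rows([tipwp(0,1,68,25,n=8)],10,start=s)
s=rows([tipwp(-60,1,68,25,n=6)],10,start=s)
E
```

```text
6
[[-10,18,-1,0.0,-0.0,0.0,10],[-20,36,-2,0.1,-0.1,0.0,10],[-24,45,-2,0.1,-0.1,0.0,10],[-29,55,-2,0.1,-0.1,0.0,10],[-33,64,-2,0.1,-0.1,0.0,10],[-37,74,-2,0.1,-0.1,0.0,10]]
8
[[11,5,0,0.0,0.0,0.0,10],[22,10,0,0.0,0.0,0.0,10],[34,16,0,0.0,0.0,0.0,10],[45,21,0,0.0,0.0,0.0,10],[56,26,0,0.0,0.0,0.0,10],[67,31,0,0.0,0.0,0.0,10],[79,37,0,0.0,0.0,0.0,10],[90,42,0,0.0,0.0,0.0,10]]
6
[[9,4,0,0.0,0.0,0.0,10],[18,8,0,0.0,0.0,0.0,10],[27,13,0,0.0,0.0,0.0,10],[36,17,0,0.0,0.0,0.0,10],[45,21,0,0.0,0.0,0.0,10],[54,25,0,0.0,0.0,0.0,10]]
```

Request:
drive_tool(plan=[[-10,18,-1,0,0,0,10],[-20,36,-2,0,0,0,10],[-24,45,-2,0,0,0,10],[-29,55,-2,0,0,0,10],[-33,64,-2,0,0,0,10],[-37,74,-2,0,0,0,10],[-37,74,-2,0,0,0,10]])

```text
time: 7.35
position: [0.5766, 0.0072, 0.1526]
tool_rot: [-0.141, 0.693, -0.687, -0.168]
ft_force: [0.2, 0.9, -3.3]
grip_width: 0.0203
```

```bash
python3 - <<'E'
from h import *
o=get_obs(); print(np.round(o["ft_force"],2),np.round(o["moment"],3))
tipcheck(("scene",))
print([(round(d["conf"],2),np.round(d["location"])) for n in range(1) for d in spot_in("scene","lump6")])
E
```

```text
[ 0.24  0.86 -3.31] [ 0.043 -0.316  0.024]
pred tip [0.7158 0.0018 0.066 ] tray mm [97.4  2.  66. ]
scene [[327.2 262.3]] [(0.92, array([324.8, 260.8]))]
[(0.76, array([310., 232.])), (0.71, array([348., 250.])), (0.64, array([302., 262.])), (0.6, array([332., 242.])), (0.48, array([312., 249.])), (0.45, array([331., 230.])), (0.43, array([299., 244.])), (0.41, array([340., 234.]))]
```

Request:
drive_tool(plan=[[11,5,0,0,0,0,10],[22,10,0,0,0,0,10],[34,16,0,0,0,0,10],[45,21,0,0,0,0,10],[56,26,0,0,0,0,10],[67,31,0,0,0,0,10],[79,37,0,0,0,0,10],[90,42,0,0,0,0,10],[90,42,0,0,0,0,10]])

```text
time: 8.4
position: [0.4777, 0.0112, 0.155]
tool_rot: [-0.14, 0.694, -0.687, -0.166]
ft_force: [0.2, 0.2, -3.3]
grip_width: 0.0206
```

```bash
python3 - <<'E'
from h import *
o=get_obs(); print(np.round(o["ft_force"],2),np.round(o["moment"],3))
tipcheck(("scene",))
b=camera("side"); a=camera("scene")
print([(round(d["conf"],2),np.round(d["location"])) for n in range(1) for d in spot_in("scene","lump6")])
A=cv2.resize(a[180:290,260:380],None,fx=3.3,fy=3.3,interpolation=cv2.INTER_CUBIC);B=cv2.resize(b[160:240,305:405],None,fx=4,fy=4,interpolation=cv2.INTER_CUBIC)
h=max(len(A),len(B)); pad=lambda m:cv2.copyMakeBorder(m,0,h-len(m),0,0,cv2.BORDER_CONSTANT)
cv2.imwrite("pics/s3.png",np.hstack([pad(A),pad(B)]))
E
```

```text
[ 0.25  0.21 -3.3 ] [ 0.041 -0.496 -0.004]
pred tip [0.6172 0.0059 0.0689] tray mm [-1.2  2.2 68.9]
scene [[317.6 227.8]] [(0.98, array([313.9, 228.8]))]
[(0.79, array([322., 255.])), (0.69, array([341., 251.])), (0.67, array([299., 242.])), (0.66, array([326., 210.])), (0.64, array([306., 259.])), (0.62, array([318., 237.])), (0.61, array([306., 229.])), (0.53, array([339., 234.])), (0.52, array([327., 223.]))]
```

View pics/s3.png

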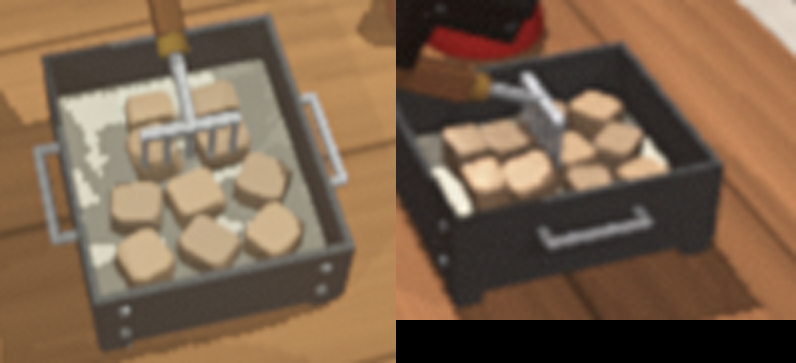

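```bash
python3 - <<'E'
from h import *
for u in[(150,105),(215,98),(155,145),(222,138),(137,203),(193,195),(262,180),(146,257),(208,240),(273,228)]:
    w=at_z("scene",np.array(u)/3.3+[260,180]-.35,.062); print(np.round(TRAY[1].inv().apply(w-TRAY[0])*1000))
rows([tipwp(3,2,110,25,n=3),tipwp(60,2,180,25,n=3)],10)
E
```

```text
[-63. -17.  62.]
[-58.  36.  62.]
[-24. -22.  62.]
[-19.  32.  62.]
[ 24. -46.  62.]
[27. -3. 62.]
[26. 52. 62.]
[ 70. -50.  62.]
[67. -1. 62.]
[68. 49. 62.]
6
[[5,-13,0,0.0,0.0,-0.0,10],[10,-26,0,0.0,0.0,-0.0,10],[16,-39,0,0.0,0.0,-0.1,10],[8,-68,0,0.0,0.0,-0.1,10],[1,-97,0,0.0,0.0,-0.1,10],[-7,-127,0,0.0,0.0,-0.1,10]]
```

Request:
drive_tool(plan=[[5,-13,0,0,0,0,10],[10,-26,0,0,0,0,10],[16,-39,0,0,0,0,10],[15,-68,0,0,0,0,10],[15,-97,0,0,0,0,10],[15,-127,0,0,0,0,10],[15,-127,0,0,0,0,10]])

```text
time: 9.35
position: [0.5223, 0.0086, 0.2782]
tool_rot: [-0.136, 0.694, -0.688, -0.163]
ft_force: [0.8, 0.4, -2.3]
grip_width: 0.0201
```

```bash
python3 - <<'E'
from h import *
p,r=pose(); rk,rr=rake_pred(); print(p,rk,np.degrees(rr.as_euler("ZYX")))
# next: back over rest, level
q0=R.from_quat([0.03014213,-0.70639768,0.70652751,-0.03021]); g=np.array([.46743,-.29331,.05563])
s=rows([(np.array([.45,-.10,.26]),p and 0 or q0,0) if 0 else (g+[0,0,.14],q0,0)],10)
a=camera("scene");b=camera("side")
A=cv2.resize(a[180:290,260:380],None,fx=3.3,fy=3.3,interpolation=cv2.INTER_CUBIC);B=cv2.resize(b[160:240,305:405],None,fx=4,fy=4,interpolation=cv2.INTER_CUBIC)
h=max(len(A),len(B)); pad=lambda m:cv2.copyMakeBorder(m,0,h-len(m),0,0,cv2.BORDER_CONSTANT)
cv2.imwrite("pics/s4.png",np.hstack([pad(A),pad(B)]))
E
```

```text
[0.52231766 0.00864563 0.27818887] [0.53018698 0.00835008 0.2954801 ] [-2.24519655 24.48571881 -0.0391141 ]
7
[[1,13,43,0.2,-1.0,3.5,10],[1,27,87,0.4,-2.0,7.0,10],[2,40,130,0.6,-3.0,10.5,10],[3,53,174,0.9,-4.0,14.0,10],[4,67,217,1.1,-5.0,17.5,10],[4,80,260,1.3,-6.0,21.0,10],[5,93,304,1.5,-7.0,24.5,10]]
```

View pics/s4.png

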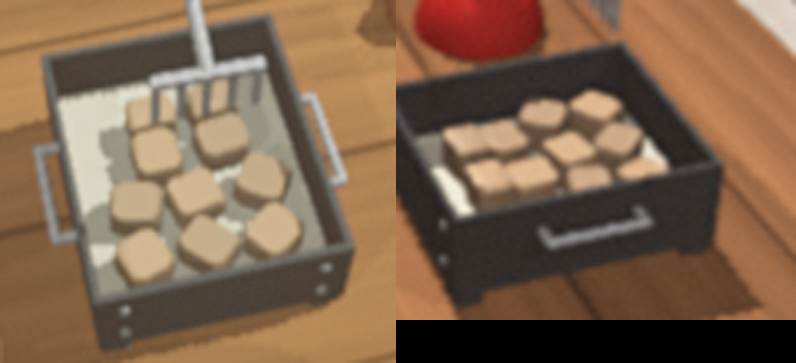

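```bash
python3 - <<'E'
from h import *
L=[(-63,-17),(-58,36),(-24,-22),(-19,32),(24,-46),(27,-3),(26,52),(70,-50),(67,-1),(68,49)]
L[2:4]=[tuple((TRAY[1].inv().apply(at_z("scene",np.array(u)/3.3+[260,180]-.35,.062)-TRAY[0])*1000)[:2]) for u in((156,152),(222,138))]
print(L[2:4])
for l in L:
    print(l,[((proj("side",TRAY[0]+TRAY[1].apply([l[0]/1e3,l[1]/1e3,z]))[0]-[305,160]+.5)*4+[396,0]).round() for z in(.062,.09)])
E
```

```text
[(np.float64(-17.9069798312418), np.float64(-22.179605851235877)), (np.float64(-18.911059636014148), np.float64(31.617570375339174))]
(-63, -17) [array([477., 183.]), array([478., 154.])]
(-58, 36) [array([461., 145.]), array([461., 117.])]
(np.float64(-17.9069798312418), np.float64(-22.179605851235877)) [array([532., 175.]), array([533., 147.])]
(np.float64(-18.911059636014148), np.float64(31.617570375339174)) [array([507., 139.]), array([508., 111.])]
(24, -46) [array([592., 182.]), array([594., 154.])]
(27, -3) [array([575., 152.]), array([576., 124.])]
(26, 52) [array([548., 116.]), array([550.,  88.])]
(70, -50) [array([647., 174.]), array([649., 146.])]
(67, -1) [array([618., 141.]), array([621., 113.])]
(68, 49) [array([595., 109.]), array([597.,  81.])]
```

Request:
drive_tool(plan=[[1,13,43,0.2,-1.0,3.5,10],[1,27,87,0.4,-2.0,7.0,10],[2,40,130,0.6,-3.0,10.5,10],[3,53,174,0.9,-4.0,14.0,10],[4,67,217,1.1,-5.0,17.5,10],[4,80,260,1.3,-6.0,21.0,10],[5,93,304,1.5,-7.0,24.5,10],[5,93,304,1.5,-7.0,24.5,10],[5,93,304,1.5,-7.0,24.5,10]])

```text
time: 10.35
position: [0.4598, -0.2919, 0.1907]
tool_rot: [-0.033, 0.709, -0.704, 0.024]
ft_force: [-0.6, 0.5, -2.4]
grip_width: 0.0204
```

```bash
python3 - <<'E'
from h import *
o=get_obs(); print(np.round(o["ft_force"],2),np.round(o["moment"],3),o["grip_width"])
tipcheck(("scene","side"))
p,r=pose(); print(p,r.as_quat())
q0=R.from_quat([0.03014213,-0.70639768,0.70652751,-0.03021]); g=np.array([.46743,-.29331,.05563])
rows([(g+[0,0,.05],q0,3),(g+[0,0,.001],q0,4)],10)
E
```

```text
[-0.62  0.49 -2.41] [ 0.068  0.107 -0.009] 0.020423399237745384
pred tip [ 0.622  -0.2786  0.1696] tray mm [  14.6 -281.8  169.6]
scene [[195.3 234. ]] [(0.95, array([191.9, 232.3]))]
side [[388.4 224. ]] [(0.85, array([388.6, 223.2]))]
[ 0.46294403 -0.29081232  0.1925947 ] [-0.03431241  0.70755676 -0.70529181  0.02737784]
7
[[-2,29,1,0.1,0.0,0.2,10],[-3,58,2,0.1,0.1,0.4,10],[-5,87,3,0.2,0.1,0.6,10],[-5,99,3,0.2,0.1,0.6,10],[-5,111,3,0.2,0.1,0.6,10],[-5,124,3,0.2,0.1,0.6,10],[-6,136,3,0.2,0.1,0.6,10]]
```

Request:
drive_tool(plan=[[-2,29,1,0.1,0,0.2,10],[-3,58,2,0.1,0.1,0.4,10],[-5,87,3,0.2,0.1,0.6,10],[-5,87,3,0.2,0.1,0.6,10],[-5,87,3,0.2,0.1,0.6,10],[-5,87,3,0.2,0.1,0.6,10]])

```text
time: 11.15
position: [0.4687, -0.2955, 0.1075]
tool_rot: [0.028, -0.705, 0.708, -0.031]
ft_force: [-0.4, 0.5, -2.2]
grip_width: 0.0201
```

```bash
python3 - <<'E'
from h import *
p,r=pose(); print(p,r.as_quat(),np.round(get_obs()["ft_force"],2))
q0=R.from_quat([0.03014213,-0.70639768,0.70652751,-0.03021]); g=np.array([.46743,-.29331,.05563])
s=rows([(g+[0,0,.001],q0,5)],10)
E
```

```text
[ 0.46867137 -0.29546602  0.10754904] [ 0.02845205 -0.70523992  0.70770335 -0.03135433] [-0.4   0.53 -2.18]
5
[[0,10,0,-0.0,-0.0,-0.0,10],[1,20,-1,-0.1,-0.0,-0.1,10],[1,31,-1,-0.1,-0.0,-0.1,10],[1,41,-2,-0.2,-0.0,-0.2,10],[1,51,-2,-0.2,-0.0,-0.2,10]]
```

Request:
drive_tool(plan=[[0,10,-1,0,0,0,10],[1,20,-2,-0.1,0,-0.1,10],[1,31,-2,-0.1,0,-0.1,10],[1,41,-2,-0.2,0,-0.2,10],[1,47,-2,-0.2,0,-0.2,10],[1,51,-2,-0.2,0,-0.2,10],[1,51,-2,-0.2,0,-0.2,10],[1,51,-2,-0.2,0,-0.2,10]])

```text
time: 11.95
position: [0.4657, -0.2931, 0.0555]
tool_rot: [-0.03, 0.707, -0.706, 0.029]
ft_force: [-2.6, 1.5, 5.2]
grip_width: 0.0206
```

```bash
python3 - <<'E'
from h import *
p,r=pose(); o=get_obs(); print(p,r.as_quat(),np.round(o["ft_force"],2),np.round(o["moment"],3))
tipcheck(("scene","side"))
E
```

```text
[ 0.46571133 -0.29307755  0.05547672] [-0.03036911  0.70746022 -0.70552402  0.02852388] [-2.65  1.49  5.18] [0.252 0.474 0.021]
pred tip [ 0.6281 -0.2795  0.0361] tray mm [  20.7 -282.5   36.1]
scene [[208.  264.2]] [(0.89, array([204.3, 262.9]))]
side [[385.4 260.7]] [(0.72, array([384.3, 259.4]))]
```

Request:
drive_tool(plan=[[0,0,0,0,0,0,25],[0,0,0,0,0,0,35],[0,0,0,0,0,0,50],[0,0,0,0,0,0,70],[0,0,0,0,0,0,87],[0,0,0,0,0,0,87],[0,0,0,0,0,0,87],[0,0,0,0,0,0,87],[0,0,0,0,0,0,87]])

```text
time: 13.05
position: [0.4662, -0.2933, 0.055]
tool_rot: [-0.03, 0.707, -0.706, 0.029]
ft_force: [-0.4, 0.2, 0.3]
grip_width: 0.0808
```

Request:
drive_tool(plan=[[0,-10,0,0,0,0,87],[0,-35,0,0,0,0,87],[0,-70,0,0,0,0,87],[0,-110,0,0,0,0,87],[0,-150,0,0,0,0,87],[0,-190,0,0,0,0,87],[0,-220,0,0,0,0,87],[0,-220,0,0,0,0,87]])

```text
time: 13.85
position: [0.469, -0.2958, 0.2809]
tool_rot: [0.027, -0.704, 0.709, -0.032]
ft_force: [0.3, 0.2, 0.4]
grip_width: 0.087
```

```bash
python3 - <<'E'
from h import *
wp=pose(); print(wp[0].round(4))
camera("wrist")
for n,z in(("rake",.075),("rake_tips",.037),("rest",0)):
    print(n,[(round(d["conf"],2),np.round(d["location"]),at_z("wrist",d["location"],z,wp).round(4)) for d in mark_of("wrist",n)][:2])
camera("scene"); print("scene",[(round(d["conf"],2),np.round(d["location"],1)) for n in("rake_tips","rake") for d in mark_of("scene",n)][:3])
# bowl: above copper bowl, jaws direction: radial yaw choose 0
for yaw in(0,.3,.6): print(yaw)
q=toolrot(-.0,0)
s=rows([(np.array([.49,.05,.28]),q,0)],87)
s=rows([(np.array([.488,.292,.25]),q,0)],87,start=s)
E
```

```text
[ 0.469  -0.2958  0.2809]
rake [(0.81, array([309., 176.]), array([ 0.462 , -0.2929,  0.075 ])), (0.23, array([132.,  72.]), array([ 0.5951, -0.0296,  0.075 ]))]
rake_tips [(0.81, array([310.,  58.]), array([ 0.6215, -0.2799,  0.037 ]))]
rest [(0.64, array([306., 168.]), array([ 0.4593, -0.2884,  0.    ])), (0.48, array([149.,  44.]), array([ 0.6525, -0.0097,  0.    ]))]
scene [(0.61, array([208.3, 264.6])), (0.56, array([339.2, 234.2])), (0.73, array([289.6, 218.9]))]
0
0.3
0.6
8
[[-7,-1,-42,0.0,0.6,0.0,87],[-13,-1,-85,0.1,1.2,0.1,87],[-20,-2,-127,0.1,1.8,0.1,87],[-26,-3,-170,0.1,2.4,0.1,87],[-33,-3,-212,0.2,3.0,0.1,87],[-39,-4,-255,0.2,3.6,0.2,87],[-46,-5,-297,0.2,4.2,0.2,87],[-53,-5,-340,0.3,4.8,0.2,87]]
6
[[0,5,-40,0.0,0.0,0.0,87],[1,10,-81,0.0,0.0,0.0,87],[1,15,-121,0.0,0.0,0.0,87],[1,20,-161,0.0,0.0,0.0,87],[2,25,-202,0.0,0.0,0.0,87],[2,30,-242,0.0,0.0,0.0,87]]
```

Request:
drive_tool(plan=[[-7,-1,-42,0,0.6,0,87],[-13,-1,-85,0.1,1.2,0.1,87],[-20,-2,-127,0.1,1.8,0.1,87],[-26,-3,-170,0.1,2.4,0.1,87],[-33,-3,-212,0.2,3,0.1,87],[-39,-4,-255,0.2,3.6,0.2,87],[-46,-5,-297,0.2,4.2,0.2,87],[-53,-5,-340,0.3,4.8,0.2,87]])

```text
time: 15.0
position: [0.4907, 0.0511, 0.2799]
tool_rot: [-0.001, -0.706, 0.708, 0.0]
ft_force: [0.8, -0.3, 0.0]
grip_width: 0.0871
```

Request:
drive_tool(plan=[[0,5,-40,0,0,0,87],[1,10,-81,0,0,0,87],[1,15,-121,0,0,0,87],[1,20,-161,0,0,0,87],[2,25,-202,0,0,0,87],[2,30,-242,0,0,0,87],[2,30,-242,0,0,0,87],[2,30,-242,0,0,0,87]])

```text
time: 15.8
position: [0.4885, 0.2917, 0.2486]
tool_rot: [0.001, -0.705, 0.709, -0.0]
ft_force: [0.5, -0.1, -0.6]
grip_width: 0.0873
```

```bash
python3 - <<'E'
from h import *
wp=pose(); print(wp[0].round(4),wp[1].as_matrix().round(3).tolist())
a=camera("wrist")
for f in(mark_of,spot_in): print([(round(d["conf"],2),np.round(d["location"]),at_z("wrist",d["location"],0 if f is mark_of else .06,wp).round(3)) for d in f("wrist","bowl")])
# predicted circles for bowl at (.488,.292)
c=np.array([.488,.292,0])
for rad,z,col in((.065,0,(255,0,0)),(.0225,.092,(0,0,255))):
    t=np.linspace(0,6.28,60); P=np.c_[c[0]+rad*np.cos(t),c[1]+rad*np.sin(t),0*t+z]
    cv2.polylines(a,[proj("wrist",P,wp).astype(int)],True,col,1)
cv2.imwrite("pics/w5.png",a)
E
```

```text
[0.4885 0.2917 0.2486] [[-1.0, -0.001, 0.002], [-0.002, -0.005, -1.0], [0.001, -1.0, 0.005]]
[(0.97, array([304.,  29.]), array([0.684, 0.304, 0.   ])), (0.81, array([333., 288.]), array([0.284, 0.257, 0.   ])), (0.7, array([306., 167.]), array([0.484, 0.301, 0.   ]))]
[(0.79, array([303.,  34.]), array([0.66 , 0.303, 0.06 ])), (0.69, array([329., 290.]), array([0.318, 0.267, 0.06 ])), (0.64, array([305., 164.]), array([0.498, 0.301, 0.06 ]))]
```

View pics/w5.png

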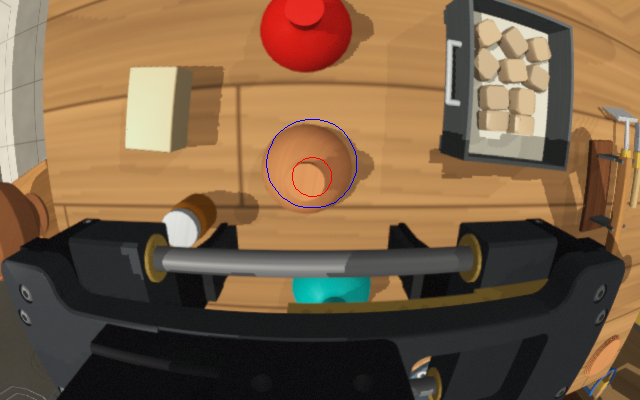

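```bash
python3 - <<'E'
from h import *
q=toolrot(0,0); print(pose()[0])
s=rows([(np.array([.485,.294,.12]),q,4),(np.array([.485,.294,.066]),q,3)],87)
E
```

```text
[0.48928386 0.2901923  0.24962308]
7
[[1,32,-1,-0.1,-0.0,-0.0,87],[2,65,-2,-0.1,-0.1,-0.0,87],[3,97,-3,-0.2,-0.1,-0.0,87],[4,130,-4,-0.2,-0.1,-0.1,87],[4,148,-4,-0.2,-0.1,-0.1,87],[4,166,-4,-0.2,-0.1,-0.1,87],[4,184,-4,-0.2,-0.1,-0.1,87]]
```

Request:
drive_tool(plan=[[1,32,-1,0,0,0,87],[2,65,-2,0,0,0,87],[3,97,-3,0,0,0,87],[4,130,-3,0,0,0,87],[4,148,-3,0,0,0,87],[4,166,-3,0,0,0,87],[4,184,-3,0,0,0,87],[4,184,-3,0,0,0,87]], newtons=30)

```text
time: 16.75
position: [0.4843, 0.2917, 0.064]
tool_rot: [0.0, -0.705, 0.709, 0.002]
ft_force: [-0.6, 0.1, 0.1]
grip_width: 0.087
```

Request:
drive_tool(plan=[[0,0,0,0,0,0,60],[0,0,0,0,0,0,50],[0,0,0,0,0,0,35],[0,0,0,0,0,0,30],[0,0,0,0,0,0,30],[0,0,0,0,0,0,30],[0,0,0,0,0,0,30]])

```text
time: 17.45
position: [0.4856, 0.2939, 0.066]
tool_rot: [-0.001, -0.706, 0.708, -0.001]
ft_force: [-0.1, -0.1, 0.1]
grip_width: 0.0389
```

```bash
python3 - <<'E'
from h import *
q=toolrot(0,0); p=pose()[0]; print(p,get_obs()["grip_width"])
s=rows([(np.array([.485,.294,.24]),q,6)],30)
s=rows([(np.array([.618,.0036,.24]),q,9)],30,start=s)
E
```

```text
[0.48562178 0.29393361 0.06598627] 0.0388935081337661
6
[[0,-29,0,-0.0,-0.0,-0.0,30],[0,-58,0,-0.1,-0.0,-0.0,30],[0,-87,0,-0.1,-0.0,-0.1,30],[0,-116,0,-0.1,-0.0,-0.1,30],[0,-145,0,-0.1,-0.0,-0.1,30],[0,-174,0,-0.2,-0.0,-0.1,30]]
9
[[-15,0,32,0.0,0.0,0.0,30],[-30,0,65,0.0,0.0,0.0,30],[-44,0,97,0.0,0.0,0.0,30],[-59,0,129,0.0,0.0,0.0,30],[-74,0,161,0.0,0.0,0.0,30],[-89,0,194,0.0,0.0,0.0,30],[-103,0,226,0.0,0.0,0.0,30],[-118,0,258,0.0,0.0,0.0,30],[-133,0,290,0.0,0.0,0.0,30]]
```

Request:
drive_tool(plan=[[0,-5,0,0,0,0,30],[0,-15,0,0,0,0,30],[0,-40,0,0,0,0,30],[0,-75,0,0,0,0,30],[0,-110,0,0,0,0,30],[0,-145,0,0,0,0,30],[0,-174,0,0,0,0,30],[0,-174,0,0,0,0,30]], newtons=40)

```text
time: 18.25
position: [0.4884, 0.2956, 0.2457]
tool_rot: [0.005, 0.707, -0.707, 0.004]
ft_force: [0.1, 0.2, 0.7]
grip_width: 0.0299
```

Request:
drive_tool(plan=[[-12,0,26,0,0,0,30],[-26,0,58,0,0,0,30],[-44,0,97,0,0,0,30],[-59,0,129,0,0,0,30],[-74,0,161,0,0,0,30],[-89,0,194,0,0,0,30],[-103,0,226,0,0,0,30],[-118,0,258,0,0,0,30],[-133,0,290,0,0,0,30],[-133,0,290,0,0,0,30]])

```text
time: 19.25
position: [0.6198, -0.0001, 0.2403]
tool_rot: [-0.003, -0.705, 0.709, 0.001]
ft_force: [-0.1, -0.3, -0.5]
grip_width: 0.0299
```

```bash
python3 - <<'E'
from h import *
o=get_obs(); print(np.round(o["ft_force"],2),np.round(o["moment"],3),o["grip_width"])
a=camera("scene"); b=camera("side"); q=toolrot(0,0); p,r=pose(); print(p)
bc=p-r.apply([0,-.066,0])*-1*-1 if 0 else p+r.apply([0,.066,0]); print(bc)
for c,im in(("scene",a),("side",b)):
    for rad,z,col in((.065,0,(255,0,0)),):
        t=np.linspace(0,6.28,60); P=np.c_[bc[0]+rad*np.cos(t),bc[1]+rad*np.sin(t),0*t+bc[2]]
        cv2.polylines(im,[proj(c,P).astype(int)],True,col,1)
A=cv2.resize(a[150:290,250:400],None,fx=2.6,fy=2.6,interpolation=cv2.INTER_CUBIC);B=cv2.resize(b[110:250,270:420],None,fx=2.6,fy=2.6,interpolation=cv2.INTER_CUBIC)
cv2.imwrite("pics/b6.png",np.hstack([A,B]))
s=rows([(np.array([.618,.0036,.145]),q,6)],30)
E
```

```text
[-0.07 -0.31 -0.48] [0.078 0.04  0.006] 0.029861791902047206
[0.61754982 0.0038099  0.24023496]
[0.61754417 0.00367144 0.17423511]
6
[[0,16,0,-0.0,-0.0,0.0,30],[0,32,0,-0.0,-0.0,0.0,30],[0,48,0,-0.1,-0.1,0.0,30],[0,63,0,-0.1,-0.1,0.0,30],[0,79,0,-0.1,-0.1,0.0,30],[0,95,0,-0.1,-0.1,0.0,30]]
```

View pics/b6.png

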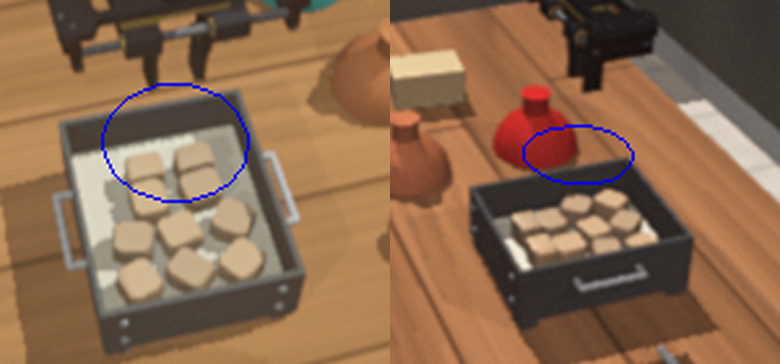

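```bash
python3 - <<'E'
from h import *
a=camera("scene"); s0=cv2.imread("pics/scene0.png")
T=s0[150:202,370:428]; r=cv2.matchTemplate(a,T,cv2.TM_CCOEFF_NORMED); m=cv2.minMaxLoc(r); print("shift",np.array(m[3])-[370,150],m[1])
for n in range(3):
    camera("scene"); print([(round(d["conf"],2),np.round(d["location"],1),at_z("scene",d["location"],0).round(3)[:2]) for d in mark_of("scene","bowl")])
camera("side"); S=[(round(d["conf"],2),np.round(d["location"],1),at_z("side",d["location"],0).round(3)[:2]) for d in mark_of("side","bowl")]; print(S)
wp=pose(); camera("wrist"); print([(round(d["conf"],2),np.round(d["location"],1),at_z("wrist",d["location"],0,wp).round(3)[:2]) for d in mark_of("wrist","bowl")])
# where would lip edges be in w5 picture? measured lip centre px
E
```

```text
shift [0 0] 0.9898271560668945
[(0.87, array([395.6, 183.4]), array([0.485, 0.291])), (0.85, array([425.3, 236.9]), array([0.682, 0.295])), (0.72, array([363.6, 145.1]), array([0.307, 0.253]))]
[(0.92, array([423.1, 237.8]), array([0.683, 0.288])), (0.81, array([397.4, 181.4]), array([0.48 , 0.299])), (0.69, array([316.9, 242.7]), array([0.621, 0.004])), (0.67, array([365.7, 142.4]), array([0.297, 0.264]))]
[(0.81, array([362.8, 142.6]), array([0.296, 0.254])), (0.75, array([398.1, 182.4]), array([0.484, 0.3  ])), (0.74, array([424.1, 238. ]), array([0.684, 0.291]))]
[(0.97, array([277. , 177.6]), array([0.484, 0.292])), (0.69, array([223.3, 191.6]), array([0.276, 0.273])), (0.64, array([328.9, 164.5]), array([0.704, 0.31 ])), (0.3, array([346. , 202.3]), array([0.662, 0.054]))]
[(0.86, array([122.5, 127.5]), array([0.685, 0.305])), (0.84, array([140.3, 246.9]), array([0.484, 0.299])), (0.28, array([347.5, 156.2]), array([ 0.632, -0.044])), (0.22, array([501.9, 169.6]), array([ 0.618, -0.302]))]
```

```bash
python3 - <<'E'
from h import *
q=toolrot(0,0); p=pose()[0]; print(p)
s=rows([(np.array([.550,.15,.24]),q,4),(np.array([.484,.295,.20]),q,4),(np.array([.484,.295,.20]),q,2)],87)
a=cv2.imread("pics/w5.png")
E
```

```text
[0.61810919 0.00471274 0.2411157 ]
10
[[17,0,-36,-0.0,0.0,-0.0,87],[34,0,-73,-0.1,0.0,-0.1,87],[51,0,-109,-0.1,0.0,-0.1,87],[68,1,-145,-0.2,0.0,-0.1,87],[85,10,-182,-0.2,0.0,-0.1,87],[101,20,-218,-0.2,0.0,-0.1,87],[118,30,-254,-0.2,0.0,-0.1,87],[134,40,-290,-0.2,0.0,-0.1,87],[134,40,-290,-0.2,0.0,-0.1,87],[134,40,-290,-0.2,0.0,-0.1,87]]
```

Request:
drive_tool(plan=[[17,0,-36,0,0,0,87],[34,0,-73,0,0,0,87],[51,0,-109,0,0,0,87],[68,1,-145,0,0,0,87],[85,10,-182,0,0,0,87],[101,20,-218,0,0,0,87],[118,30,-254,0,0,0,87],[134,40,-290,0,0,0,87],[134,40,-290,0,0,0,87],[134,40,-290,0,0,0,87]])

```text
time: 20.9
position: [0.484, 0.2949, 0.1998]
tool_rot: [0.0, -0.706, 0.708, -0.001]
ft_force: [0.4, 0.2, 0.2]
grip_width: 0.0864
```

```bash
python3 - <<'E'
from h import *
a=camera("wrist"); wp=pose(); print(wp[0])
for n in range(2):
    print([(round(d["conf"],2),np.round(d["location"],1),at_z("wrist",d["location"],0,wp).round(3)[:2]) for d in mark_of("wrist","bowl")]); camera("wrist")
c=np.array([.484,.295,0]); A=a[90:290,230:400].copy()
A=cv2.resize(A,None,fx=3,fy=3,interpolation=cv2.INTER_CUBIC)
for rad,z,col in((.065,0,(255,0,0)),(.0225,.092,(0,0,255))):
    t=np.linspace(0,6.28,60); P=np.c_[c[0]+rad*np.cos(t),c[1]+rad*np.sin(t),0*t+z]
    cv2.polylines(A,[((proj("wrist",P,wp)-[230,90]+.5)*3).astype(int)],True,col,1)
cv2.imwrite("pics/w7.png",A)
q=toolrot(0,0); s=rows([(np.array([.484,.295,.065]),q,6)],87)
E
```

```text
[0.48482524 0.29415131 0.20009623]
[(0.85, array([334.5, 303.1]), array([0.285, 0.261])), (0.8, array([305.4,  14.3]), array([0.688, 0.303])), (0.76, array([306.5, 172.2]), array([0.483, 0.302]))]
[(0.67, array([307. ,  16.7]), array([0.685, 0.301])), (0.62, array([304.1, 172.8]), array([0.482, 0.305]))]
6
[[0,23,0,-0.0,-0.0,-0.0,87],[1,45,-1,-0.1,-0.0,-0.1,87],[1,68,-1,-0.1,-0.1,-0.1,87],[1,90,-1,-0.1,-0.1,-0.1,87],[2,113,-2,-0.1,-0.1,-0.1,87],[2,135,-2,-0.2,-0.1,-0.2,87]]
```

View pics/w7.png

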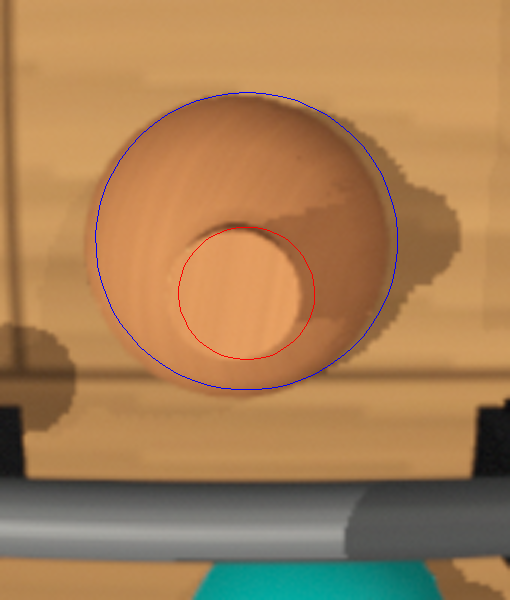

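Request:
drive_tool(plan=[[0,23,-1,0,0,0,87],[1,45,-3,0,0,0,87],[1,68,-4,0,0,0,87],[1,90,-4,0,0,0,87],[2,113,-4,0,0,0,87],[2,135,-4,0,0,0,87],[2,135,-4,0,0,0,60],[2,135,-4,0,0,0,40],[2,135,-4,0,0,0,20],[2,135,-4,0,0,0,15]], newtons=50)

```text
time: 22.15
position: [0.4838, 0.2981, 0.0663]
tool_rot: [-0.002, -0.706, 0.708, -0.001]
ft_force: [0.1, 0.1, -0.0]
grip_width: 0.0626
```

Request:
drive_tool(plan=[[0,0,0,0,0,0,15],[0,0,0,0,0,0,15],[0,0,0,0,0,0,15],[0,0,0,0,0,0,15],[0,0,0,0,0,0,15],[0,0,0,0,0,0,15],[0,0,0,0,0,0,15],[0,0,0,0,0,0,15]])

```text
time: 22.95
position: [0.4826, 0.2978, 0.0648]
tool_rot: [-0.001, -0.706, 0.708, -0.0]
ft_force: [-0.7, -0.2, 0.8]
grip_width: 0.0155
```

```bash
python3 - <<'E'
from h import *
a=camera("scene"); s0=cv2.imread("pics/scene0.png")
T=s0[165:205,372:428]; r=cv2.matchTemplate(a,T,cv2.TM_CCOEFF_NORMED); m=cv2.minMaxLoc(r); print("shift",np.array(m[3])-[372,165],m[1])
S=[(round(d["conf"],2),np.round(d["location"],1),at_z("scene",d["location"],0).round(3)[:2]) for d in mark_of("scene","bowl")]; print(S)
b=camera("side"); w=camera("wrist"); wp=pose(); print(get_obs()["grip_width"],wp[0])
print([(round(d["conf"],2),np.round(d["location"],1),at_z("wrist",d["location"],0,wp).round(3)[:2]) for d in mark_of("wrist","bowl")])
print(proj("scene",wp[0]),proj("side",wp[0]))
A=cv2.resize(a[120:220,340:460],None,fx=3,fy=3,interpolation=cv2.INTER_CUBIC);B=cv2.resize(b[130:230,230:330],None,fx=3,fy=3,interpolation=cv2.INTER_CUBIC)
W=cv2.resize(w[60:400,60:560],None,fx=.8,fy=.8)
c=np.zeros((600,800,3),np.uint8); c[:300,:360]=A; c[:300,360:660]=B; c[300:572,:400]=W; cv2.imwrite("pics/g8.png",c)
E
```

```text
shift [0 0] 0.9093064665794373
[(0.96, array([396. , 182.1]), array([0.481, 0.294])), (0.7, array([365.1, 141. ]), array([0.291, 0.264])), (0.65, array([426.5, 236.8]), array([0.682, 0.299]))]
0.015508407525635688 [0.48268071 0.29782419 0.0648538 ]
[(0.62, array([310.2, 198. ]), array([0.483, 0.3  ]))]
[[401.46885973 168.20117521]] [[275.3783561  162.22369981]]
```

View pics/g8.png

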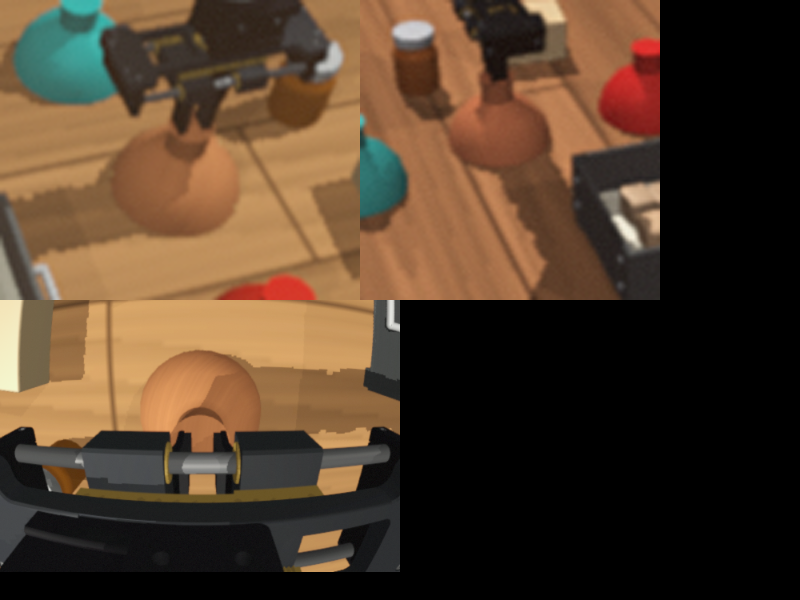

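```bash
python3 - <<'E'
from h import *
print("b6",tri("scene",(317.3,181.5),"side",(346.9,144.6)),"TCP .6175 .0038 .2402")
print("g8",tri("scene",(405.3,162.3),"side",(275.7,156.7)),pose()[0])
o=get_obs(); print(o["q"], get_calibration("wrist").keys())
for z in(.065,.08,.092,.1): print(z,proj("scene",[.4827,.2978,z]),proj("side",[.4827,.2978,z]))
E
```

```text
b6 (array([ 0.62448267, -0.00142368,  0.26376412]), np.float64(0.004862097871108088)) TCP .6175 .0038 .2402
g8 (array([0.48487181, 0.30273053, 0.08765613]), np.float64(0.0053361990566946765)) [0.48267415 0.29783311 0.06487246]
[ 0.35796452  0.63025876  1.68821752 -0.00473364  0.82237564  1.93247935] dict_keys(['fx', 'fy', 'cx', 'cy', 'tool_from_camera'])
0.065 [[401.47351944 168.17443445]] [[275.38301873 162.19191367]]
0.08 [[402.47692369 164.73036494]] [[275.15587515 158.6880376 ]]
0.092 [[403.29559374 161.9203743 ]] [[274.97225129 155.85548901]]
0.1 [[403.84945266 160.01931737]] [[274.84887979 153.95238252]]
```

Request:
drive_tool(plan=[[0,0,0,0,0,0,87],[0,0,0,0,0,0,87],[0,0,0,0,0,0,87],[0,0,0,0,0,0,87],[0,0,0,0,0,0,87],[0,0,0,0,0,0,87],[0,0,0,0,0,0,87],[0,0,0,0,0,0,87],[0,0,0,0,0,0,87],[0,0,0,0,0,0,87]], newtons=30)

```text
time: 24.2
position: [0.4827, 0.2978, 0.0649]
tool_rot: [-0.001, -0.706, 0.708, -0.001]
ft_force: [-0.4, 0.0, -0.2]
grip_width: 0.0837
```

Request:
drive_tool(plan=[[0,3,0,0,0,0,87],[0,6,0,0,0,0,87],[0,9,0,0,0,0,87],[0,12,0,0,0,0,87],[0,12,0,0,0,0,87]])

```text
time: 24.7
position: [0.4822, 0.2976, 0.0523]
tool_rot: [-0.0, -0.706, 0.708, -0.0]
ft_force: [0.0, 0.6, -0.6]
grip_width: 0.0871
```

Request:
drive_tool(plan=[[0,3,0,0,0,0,87],[0,6,0,0,0,0,87],[0,8,0,0,0,0,87],[0,8,0,0,0,0,87]])

```text
time: 25.1
position: [0.4824, 0.2977, 0.0445]
tool_rot: [-0.001, -0.706, 0.708, -0.0]
ft_force: [-0.4, -0.6, 0.2]
grip_width: 0.0871
```

Request:
drive_tool(plan=[[0,0,0,0,0,0,60],[0,0,0,0,0,0,45],[0,0,0,0,0,0,30],[0,0,0,0,0,0,20],[0,0,0,0,0,0,20],[0,0,0,0,0,0,20],[0,0,0,0,0,0,20],[0,0,0,0,0,0,20],[0,0,0,0,0,0,20]], newtons=20)

```text
time: 26.0
position: [0.4828, 0.2982, 0.0449]
tool_rot: [-0.001, -0.706, 0.708, -0.001]
ft_force: [0.1, 2.3, -0.2]
grip_width: 0.0418
```

Request:
drive_tool(plan=[[0,0,0,0,0,0,60],[0,0,0,0,0,0,60],[0,0,0,0,0,0,60],[0,0,0,0,0,0,60],[0,3,0,0,0,0,60],[0,5,0,0,0,0,60],[0,5,0,0,0,0,60]])

```text
time: 26.7
position: [0.4823, 0.2976, 0.0394]
tool_rot: [-0.001, -0.706, 0.708, -0.0]
ft_force: [0.5, 0.2, -0.1]
grip_width: 0.0604
```

Request:
drive_tool(plan=[[0,0,0,0,0,0,40],[0,0,0,0,0,0,20],[0,0,0,0,0,0,20],[0,0,0,0,0,0,20],[0,0,0,0,0,0,20],[0,0,0,0,0,0,20],[0,0,0,0,0,0,20]], newtons=40)

```text
time: 27.4
position: [0.4828, 0.2979, 0.04]
tool_rot: [-0.001, -0.706, 0.708, -0.001]
ft_force: [-0.3, 0.4, 1.0]
grip_width: 0.0411
```

Request:
drive_tool(plan=[[0,-2,0,0,0,0,20],[0,-4,0,0,0,0,20],[0,-7,0,0,0,0,20],[0,-10,0,0,0,0,20],[0,-10,0,0,0,0,20]])

```text
time: 27.9
position: [0.4829, 0.2978, 0.0502]
tool_rot: [-0.001, -0.706, 0.708, -0.001]
ft_force: [0.1, -0.7, -4.9]
grip_width: 0.0412
```

Request:
drive_tool(plan=[[0,-10,0,0,0,0,20],[0,-25,0,0,0,0,20],[0,-50,0,0,0,0,20],[0,-80,0,0,0,0,20],[0,-110,0,0,0,0,20],[0,-140,0,0,0,0,20],[0,-155,0,0,0,0,20],[0,-160,0,0,0,0,20]])

```text
time: 28.7
position: [0.4834, 0.2987, 0.2127]
tool_rot: [-0.002, -0.707, 0.708, -0.002]
ft_force: [0.5, 0.2, -4.5]
grip_width: 0.0405
```

```bash
python3 - <<'E'
from h import *
o=get_obs(); p,r=pose(); print(p,o["grip_width"],np.round(o["ft_force"],2),np.round(o["moment"],3))
s=rows([(np.array([.618,.004,.20]),toolrot(0,0),9)],20)
E
```

```text
[0.48341193 0.29872804 0.21268669] 0.04045868816396846 [ 0.52  0.19 -4.46] [ 0.047 -0.024  0.091]
9
[[-15,2,33,-0.0,-0.0,-0.0,20],[-30,3,65,-0.0,-0.0,-0.1,20],[-45,5,98,-0.0,-0.0,-0.1,20],[-60,6,131,-0.0,-0.0,-0.2,20],[-75,8,164,-0.0,-0.0,-0.2,20],[-90,9,196,-0.0,-0.0,-0.3,20],[-105,11,229,-0.1,-0.0,-0.3,20],[-120,12,262,-0.1,-0.0,-0.3,20],[-135,14,295,-0.1,-0.0,-0.4,20]]
```

Request:
drive_tool(plan=[[-10,1,23,0,0,0,20],[-28,3,60,0,0,0,20],[-45,5,98,0,0,0,20],[-60,6,131,0,0,0,20],[-75,8,164,0,0,0,20],[-90,9,196,0,0,0,20],[-105,11,229,0,0,0,20],[-120,12,264,0,0,0,20],[-130,13,285,0,0,0,20],[-135,14,295,0,0,0,20]])

```text
time: 29.7
position: [0.6175, 0.0008, 0.1959]
tool_rot: [-0.001, -0.706, 0.708, 0.001]
ft_force: [0.4, 0.3, -4.4]
grip_width: 0.0406
```

```bash
python3 - <<'E'
from h import *
o=get_obs(); p,r=pose(); print(p,o["grip_width"],np.round(o["ft_force"],2))
for c in("scene","side"):
    camera(c); bc=p+r.apply([0,.040,0]); print(c,"pred rim centre",proj(c,bc).round(1),[(round(d["conf"],2),np.round(d["location"],1)) for d in mark_of(c,"bowl")])
s=rows([(np.array([.618,.004,.115]),toolrot(0,0),6),(np.array([.618,.004,.108]),toolrot(0,0),2)],20)
E
```

```text
[0.61750147 0.00075522 0.19591919] 0.04056418225823355 [ 0.43  0.33 -4.43]
scene pred rim centre [[316.1 208.8]] [(0.93, array([365.6, 145.8])), (0.9, array([424.9, 237.6])), (0.56, array([316.7, 208.6])), (0.43, array([340.9, 254.8]))]
side pred rim centre [[342.4 174.7]] [(0.97, array([326.7, 165.2])), (0.76, array([225.8, 194.1])), (0.65, array([343.1, 175.4]))]
8
[[0,14,0,-0.0,-0.0,0.0,20],[-1,27,0,-0.0,-0.0,0.0,20],[-1,41,0,-0.0,-0.0,0.0,20],[-1,54,0,-0.1,-0.0,0.0,20],[-2,68,0,-0.1,-0.0,0.0,20],[-2,81,0,-0.1,-0.0,0.0,20],[-2,85,0,-0.1,-0.0,0.0,20],[-2,88,0,-0.1,-0.0,0.0,20]]
```

Request:
drive_tool(plan=[[0,14,0,0,0,0,20],[-1,27,0,0,0,0,20],[-1,41,0,0,0,0,20],[-1,54,0,0,0,0,20],[-2,68,0,0,0,0,20],[-2,79,0,0,0,0,20],[-2,85,0,0,0,0,20],[-2,88,0,0,0,0,20],[-2,88,0,0,0,0,20]])

```text
time: 30.8
position: [0.6196, 0.0028, 0.1088]
tool_rot: [-0.001, -0.706, 0.708, -0.0]
ft_force: [-0.5, -0.2, -5.5]
grip_width: 0.0408
```

Request:
drive_tool(plan=[[0,1,0,0,0,0,20],[0,2,0,0,0,0,20],[0,3,0,0,0,0,20],[0,4,0,0,0,0,20],[0,4,0,0,0,0,20]])

```text
time: 31.3
position: [0.6226, 0.0022, 0.107]
tool_rot: [-0.004, -0.706, 0.709, -0.003]
ft_force: [4.8, -1.5, 4.6]
grip_width: 0.0407
```

Request:
drive_tool(plan=[[0,-1,0,0,0,0,20],[0,-1,0,0,0,0,20],[0,-1,0,0,0,0,20]], newtons=15)

```text
time: 31.6
position: [0.6213, 0.002, 0.1071]
tool_rot: [-0.002, -0.705, 0.709, -0.002]
ft_force: [5.3, -2.5, 4.7]
grip_width: 0.0419
```

```bash
python3 - <<'E'
from h import *
o=get_obs(); p,r=pose(); print(p,o["grip_width"],np.round(o["ft_force"],2),np.round(o["moment"],3), np.degrees((toolrot(0,0).inv()*r).as_rotvec()).round(2))
E
```

```text
[0.62128813 0.00202487 0.10710016] 0.04191626146942987 [ 5.32 -2.49  4.71] [-0.406 -0.727 -0.011] [0.26 0.02 0.35]
```

Request:
drive_tool(plan=[[0,0,0,0,0,0,44],[0,0,0,0,0,0,48],[0,0,0,0,0,0,55],[0,0,0,0,0,0,70],[0,0,0,0,0,0,87],[0,0,0,0,0,0,87],[0,0,0,0,0,0,87],[0,0,0,0,0,0,87]])

```text
time: 32.4
position: [0.6194, 0.003, 0.106]
tool_rot: [-0.001, -0.706, 0.708, -0.0]
ft_force: [-0.2, 0.2, -0.7]
grip_width: 0.0839
```

Request:
drive_tool(plan=[[0,-5,0,0,0,0,87],[0,-15,0,0,0,0,87],[0,-35,0,0,0,0,87],[0,-60,0,0,0,0,87],[0,-90,0,0,0,0,87],[0,-120,0,0,0,0,87],[30,-140,0,0,0,0,87],[60,-150,0,0,0,0,87],[100,-150,0,0,0,0,87]])

```text
time: 33.3
position: [0.5208, 0.0029, 0.2588]
tool_rot: [-0.003, -0.706, 0.709, -0.003]
ft_force: [-0.4, -0.3, -0.7]
grip_width: 0.0869
```

```bash
python3 - <<'E'
from h import *
o=get_obs(); p,r=pose(); print(o["time"],p,o["grip_width"],np.round(o["ft_force"],2))
g=np.array([.6184,.0036,0])
print("expect rim centre",[proj(c,g+[0,0,.064]).round(1) for c in("scene","side")])
for c in("scene","side","wrist"):
    im=camera(c); wp=pose(); cv2.imwrite(f"pics/end_{c}.png",im)
    for n in("bowl","rake","rake_tips"): print(c,n,[(round(d["conf"],2),np.round(d["location"],1),at_z(c,d["location"],{"bowl":.064,"rake":.075,"rake_tips":.037}[n],wp if c=="wrist" else None).round(3)[:2]) for d in mark_of(c,n)][:4])
    print([(round(d["conf"],2),np.round(d["location"])) for d in spot_in(c,"lump0")])
a=cv2.imread("pics/end_scene.png");s0=cv2.imread("pics/scene0.png")
for n,(x0,x1,y0,y1) in dict(jar=(428,458,128,165),brush=(118,152,210,290),rake=(170,230,160,275)).items():
    m=cv2.minMaxLoc(cv2.matchTemplate(a,s0[y0:y1,x0:x1],cv2.TM_CCOEFF_NORMED)); print(n,np.array(m[3])-[x0,y0],round(m[1],3))
E
```

```text
33.3 [0.52078895 0.00289504 0.25877973] 0.08693251278757272 [-0.37 -0.33 -0.7 ]
expect rim centre [array([[316.9, 229.4]]), array([[341.2, 198. ]])]
scene bowl [(0.92, array([315.8, 228.4]), array([0.615, 0.002])), (0.77, array([365.4, 142.4]), array([0.356, 0.233])), (0.55, array([425.6, 238.2]), array([0.716, 0.263])), (0.31, array([302. , 258.6]), array([ 0.689, -0.054]))]
scene rake [(0.87, array([192.5, 206.2]), array([ 0.47 , -0.295]))]
scene rake_tips [(0.66, array([203.1, 260.4]), array([ 0.615, -0.29 ]))]
[(0.81, array([343., 249.])), (0.74, array([441., 145.])), (0.67, array([322., 255.])), (0.56, array([302., 259.])), (0.44, array([341., 235.])), (0.38, array([295., 248.]))]
side bowl [(0.85, array([342.2, 197.1]), array([0.624, 0.007])), (0.73, array([328.6, 163.6]), array([0.664, 0.219])), (0.65, array([225. , 194.5]), array([0.268, 0.16 ])), (0.42, array([340.3, 216.4]), array([ 0.576, -0.084]))]
side rake [(0.56, array([332.1, 269.4]), array([ 0.46 , -0.291])), (0.37, array([323.6, 219.6]), array([ 0.517, -0.093]))]
side rake_tips [(0.65, array([384.8, 261.8]), array([ 0.624, -0.283])), (0.38, array([347.4, 213.9]), array([ 0.618, -0.05 ]))]
[(0.63, array([327., 209.])), (0.54, array([318., 198.]))]
wrist bowl [(0.76, array([311.4,  93.5]), array([0.617, 0.005])), (0.56, array([126.9,  67.2]), array([0.672, 0.259]))]
wrist rake [(0.82, array([512.1, 215.5]), array([ 0.461, -0.292])), (0.52, array([562.3, 175.5]), array([ 0.524, -0.39 ])), (0.51, array([308.7,  91. ]), array([0.62 , 0.008]))]
wrist rake_tips [(0.73, array([502.5,  99.1]), array([ 0.63, -0.28])), (0.59, array([266.3,  77.7]), array([0.642, 0.064])), (0.16, array([325.1, 135. ]), array([ 0.564, -0.013]))]
[(0.9, array([356.,  45.])), (0.82, array([258.,  72.])), (0.75, array([313.,  34.])), (0.67, array([279., 141.])), (0.66, array([335., 143.])), (0.64, array([274.,  40.]))]
jar [0 0] 1.0
brush [0 0] 0.617
rake [0 0] 0.798
```

```bash
python3 - <<'E'
from h import *
from scipy.optimize import minimize
im={c:cv2.imread(f"pics/end_{c}.png") for c in("scene","side","wrist")}; wp=pose()
zz=np.linspace(0,.062,8); rr=.02+.045*np.sqrt(np.clip(1-(zz/.062)**2,0,1))
prof=list(zip(rr,zz))+[(.02,.086),(.0225,.086),(.0225,.092)]
t=np.linspace(0,2*np.pi,40)[:-1]
rings=[np.c_[r*np.cos(t),r*np.sin(t),0*t+z] for r,z in prof]
def sil(c,v):
    Rt=R.from_rotvec([v[3],v[4],0]); m=np.zeros((1600,2560),np.uint8)
    for a,b in zip(rings,rings[1:]):
        P=np.vstack([a,b]); q=proj(c,Rt.apply(P)+v[:3],wp)*4
        cv2.fillConvexPoly(m,cv2.convexHull(q.astype(np.int32)),1)
    return cv2.resize(m.astype(np.float32),(640,400),interpolation=cv2.INTER_AREA)
v0=np.array([.6184,.0036,.064,0,0]); M={}
for c in im:
    h=cv2.cvtColor(im[c],cv2.COLOR_BGR2HSV); near=cv2.dilate((sil(c,v0)>.01).astype(np.uint8),np.ones((13,13)))
    k=((h[...,0]<17)&(h[...,1]>95)&(h[...,2]>40)).astype(np.uint8)*near
    M[c]=cv2.morphologyEx(k,cv2.MORPH_OPEN,np.ones((3,3))); print(c,M[c].sum(),sil(c,v0).sum())
for use in(("scene","side","wrist"),("scene","wrist"),("scene","side")):
    f=lambda u:sum(np.abs(sil(c,v0+u*[.01,.01,.01,.1,.1])-M[c]).sum()/M[c].sum() for c in use)
    s=minimize(f,np.zeros(5),method="Nelder-Mead",options=dict(initial_simplex=np.vstack([np.zeros(5),np.eye(5)]),maxiter=250)); print(use,(v0+s.x*[.01,.01,.01,.1,.1]).round(3),s.fun,f(np.zeros(5)))
E
```

```text
scene 1909 1987.375
side 1409 1149.8125
wrist 8839 8989.25Traceback (most recent call last):
  File "<stdin>", line 21, in <module>
    res = _minimize_neldermead(fun, x0, args, callback, bounds=bounds,
                               **options)
    fsim[j] = func(sim[j])
              ~~~~^^^^^^^^
    fx = function(np.copy(x), *(wrapper_args + args))
  File "<stdin>", line 20, in <lambda>
  File "<stdin>", line 20, in <genexpr>
  File "<stdin>", line 11, in sil
  File "h.py", line 19, in proj
    k=get_calibration(c); P=np.atleast_2d(P)
ValueError: time passes only in moves, steps and waits
```

```bash
python3 - <<'E'
import h
from h import *
from scipy.optimize import minimize
K={c:get_calibration(c) for c in("scene","side","wrist")}; h.get_calibration=lambda c:K[c]
im={c:cv2.imread(f"pics/end_{c}.png") for c in K}; wp=pose()
zz=np.linspace(0,.062,8); rr=.02+.045*np.sqrt(np.clip(1-(zz/.062)**2,0,1))
prof=list(zip(rr,zz))+[(.02,.086),(.0225,.086),(.0225,.092)]
t=np.linspace(0,2*np.pi,40)[:-1]
rings=[np.c_[r*np.cos(t),r*np.sin(t),0*t+z] for r,z in prof]
def sil(c,v):
    Rt=R.from_rotvec([v[3],v[4],0]); m=np.zeros((1600,2560),np.uint8)
    for a,b in zip(rings,rings[1:]):
        q=proj(c,Rt.apply(np.vstack([a,b]))+v[:3],wp)*4
        cv2.fillConvexPoly(m,cv2.convexHull(q.astype(np.int32)),1)
    return cv2.resize(m.astype(np.float32),(640,400),interpolation=cv2.INTER_AREA)
v0=np.array([.6184,.0036,.064,0,0]); M={}
for c in im:
    x=cv2.cvtColor(im[c],cv2.COLOR_BGR2HSV); near=cv2.dilate((sil(c,v0)>.01).astype(np.uint8),np.ones((13,13)))
    k=((x[...,0]<17)&(x[...,1]>95)&(x[...,2]>40)).astype(np.uint8)*near
    M[c]=cv2.morphologyEx(k,cv2.MORPH_OPEN,np.ones((3,3)))
sc=np.array([.01,.01,.01,.1,.1])
for use in(("scene","wrist"),("scene","side","wrist")):
    f=lambda u:sum(np.abs(sil(c,v0+u*sc)-M[c]).sum()/M[c].sum() for c in use)
    s=minimize(f,np.zeros(5),method="Nelder-Mead",options=dict(initial_simplex=np.vstack([np.zeros(5),np.eye(5)]),maxiter=150)); print(use,(v0+s.x*sc).round(3),round(s.fun,3),round(f(np.zeros(5)),3))
E
```

```text
('scene', 'wrist') [ 0.615  0.004  0.059  0.044 -0.016] 0.063 0.125
('scene', 'side', 'wrist') [ 0.616  0.004  0.063 -0.047  0.103] 0.343 0.374
```

```bash
python3 - <<'E'
from h import *
wp=pose()
for c,L in(("scene",[(343,249),(322,255),(302,259),(341,235),(295,248)]),("wrist",[(356,45),(258,72),(313,34),(279,141),(335,143),(274,40)])):
    for u in L: print(c,(TRAY[1].inv().apply(at_z(c,u,.052,wp if c=="wrist" else None)-TRAY[0])*1000)[:2].round())
E
```

```text
scene [64. 52.]
scene [68. -3.]
scene [ 68. -54.]
scene [23. 59.]
scene [ 34. -65.]
wrist [ 66. -53.]
wrist [26. 70.]
wrist [77.  2.]
wrist [-63.  40.]
wrist [-63. -31.]
wrist [68. 51.]
```

```bash
python3 -c "
from rig import *
print(hand_in())"
```

```text
the job is handed in; nothing more can be done
None
```

The job is done and handed in at 33 s. I raked the four top lumps forward in one stroke, so all ten lie in one layer. I laid the rake back in its rest and set the copper bowl mouth down in the middle of the bed. The report on hand-in gives no verdict, so what follows is from my own checks.

**What the last checks showed**
- **Lumps:** before the bowl went on, two cameras agreed that all ten lay flat, with a lump within about 30 mm of every bed point. Afterwards the ones still visible were unchanged, two at the front and three at the back among them.
- **Rake:** it is back within about 5 mm of where it started and let go.
- **Bowl:** a fit to the scene and wrist pictures puts it within about 4 mm of mid-tray. Its rim is about 25–29 mm above the lining and its tilt about 0.05 rad.
- **Bystanders:** the jar had not moved in the picture. The brush gave a weaker match (0.62), also with no shift, and I put the difference down to shadow. I never came near the brick and did not re-measure it.

**What failed or disagreed**
- **First two bowl grasps missed:** the fingers closed above the foot, because their tips sit about 25 mm higher than the reported tool point suggests. The bowl had not moved in the picture. I went lower and it then held.
- **Bowl contact:** it met the lumps about 5 mm early on one side, pressing lightly (about 9 N). I released it there.
- **Bowl tilt:** adding the side camera to the fit gave about 0.11 rad, still under the 0.2 limit. Its outline was poor, with extra pixels from the background.

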